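# Mount the event camera on its slider

## Task

Get the camera ready to film the lamp lighting: stand it upright on the table and let go, then take it again by its top handle and set it between the open jaws of the slider's clamp, lens looking out over the side away from the knob, and let go. Swing the red clamp lever through its quarter turn to the end stop to lock the camera, then wind the black feed knob until the carriage's yellow pointer stands at the red marker. Keep the fingers off the lens and leave the other things on the table where they are.

Things in the scene. Friction and masses are not known exactly. Their poses are not given: they have to be found in the camera images.
- camera: Camera in a cage, about 0.7 kg, one rigid loose body. x = the way the lens looks, z = its top, y = its left; origin: middle of the foot plate's underside. Starts lying on its flat back: x up, origin 30 mm above the table, z level, pointing roughly to world -y (up to 45 degrees towards +x). Housing and cage x -30..30, y -60..60, z 17..103 mm; hand grip to x 48 at right front. Mass centre about x 9, z 60
- foot_edge (a point): middle of the back lower edge of the camera's foot plate (camera x -30, z 0), about which it tips upright. Foot plate: x -30..30, y -40..40, z 0..8 mm, flat underside, the camera stands on it; above it a narrower neck x -20..20, y -30..30, z 8..17, so its edges are free for the clamp's lips. Axes as the camera's
- handle: Black top handle, part of the camera (same origin and axes): straight rubber bar along x, x -30..60 mm, 22 mm wide (y -11..11, flat sides), z 131..149, with an orange band at its front; on two posts 14 mm wide at x -18 and 16, 28 mm gap under the bar
- lens: The camera's lens, part of the camera (same origin and axes): barrel 62 mm across (72 mm at its mount), x 30..82 mm, centre line at y 0, z 58 mm. Not to be touched with the fingers
- lens_front (a point): middle of the lens's front glass, camera x 82, y 0, z 58 mm
- slider: Twin-rod camera slider fixed to the table. Origin on the table; z up, y along the rods, x towards the side the lens must look over (knob and lever are on the -x side). Two end feet 210 mm wide (x), 46 mm high, at y -240 and 180 mm; the carriage runs between them
- carriage (a joint): position of the black carriage along the slider's y, m; 0 at the start, range -0.03..0.07; moved by the feed knob's gear, +0.018 m per rad of the knob. Stiff (10 N of friction): it stays where left. Axes as the slider's. Its plate lies at x -84..84, y -145..70 mm from the clamp point, top 50 mm above the table; an ear under the knob reaches x -130
- clamp (a point): middle of the clamp bed (56 mm above the table, axes as the carriage's), where the camera's origin lies once locked. Jaws along y -45..45 mm; each has an upright face and an overhanging lip 10 to 15 mm above the bed. Fixed jaw on the +x side: face x 30, lip to 26. Moving jaw on the -x side: shut, face x -30, lip to -26; the open lever draws it 16 mm farther out
- drop_in (a point): middle of the fully open clamp, on the bed, 8 mm to the -x side of the clamp point, axes as the carriage's: with the lever fully open the foot plate goes straight down between the lips when the camera's origin is over this point, +-4 mm across (x), +-15 mm along (y). Locking then pushes plate and camera 8 mm to +x, under the fixed lip. The jaw moves in proportion to the lever
- clamp_lever (a joint): lever angle, rad: 0 = open (points to the carriage's -x, across the rods), 1.571 = locked at its end stop (points to +y, along the rods); closes clockwise seen from above. Starts 0 to 0.15. Stays where left; friction 0.25 N m (3 to 4 N at its end), a little more when it shifts the camera
- lever_pivot (a point): on the lever's upright axis at mid height of its bar, x -72, y 35 mm from the clamp point, 80.5 mm above the table. Its axes turn with the lever: the lever points along its -x
- lever_end (a point): middle of the round post at the lever's end, 85 mm from the pivot, 83.5 mm above the table. Red lever: bar 14 mm wide, 74.5 to 86.5 mm above the table; end post 20 mm across, 73.5 to 93.5 mm above the table
- feed_knob (a joint): feed knob angle, rad, 0 at the start, grows clockwise seen from above and drives the carriage, with knob, clamp and camera, towards the slider's +y by 18 mm per rad; needs about 0.2 N m
- knob_grip (a point): on the upright axis of the black fluted knob (44 mm across, 56 to 85 mm above the table), 71 mm above the table; x -105, y -125 mm from the clamp point. Rides on the carriage
- pointer (a point): tip of the carriage's yellow pointer bar (4 mm wide, along x) over the scale strip; x 98, y 55 mm from the clamp point, 45 mm above the table
- marker: red marker clip on the scale strip along the slider's +x side, fixed; axes as the slider's; its bar is 8 mm wide (y), origin in the middle of that width, 36.5 mm above the table. It starts 13 to 25 mm to the +y side of the pointer
- lamp: brass oil lamp, 235 mm tall, 120 mm across its foot, unlit. Bystander; origin at the middle of its underside. Leave it alone
- oil: bottle of lamp oil, 60 mm across, 190 mm tall. Bystander; origin at the middle of its underside. Leave it alone
- matchbox: yellow matchbox, 36 x 54 x 16 mm. Bystander; origin at the middle of its underside. Leave it alone
- battery: grey spare camera battery, 40 x 72 x 22 mm, lying flat. Bystander; origin at the middle of its underside. Leave it alone
- tumbler: steel tumbler, 72 mm across, 100 mm tall. Bystander; origin at the middle of its underside. Leave it alone
- giftbox: blue gift box with gold bands, 140 x 190 x 60 mm. Bystander; origin at the middle of its underside. Leave it alone
- lenscap: black lens cap, a disc 68 mm across and 10 mm thick. Bystander; origin at the middle of its underside. Leave it alone

How it is judged (in metres and radians):
On the way, in this order (a step that is already met when the one before it is completed fails the run):
1. the camera stands upright on the table, let go (angle between camera's own z axis and vertical below 0.08 rad and height (world z) of camera below 0.008 m and linear speed of camera below 0.02 m/s and contact force between the fingers and camera below 0.3 N), for 0.2 s.
2. the camera is carried by its top handle, upright (height (world z) of camera above 0.03 m and contact force between the fingers and handle above 2 N and angle between camera's own z axis and vertical below 0.3 rad), for 0.1 s.
3. the camera sits on the clamp bed between the open jaws, lens over the side away from the knob, let go (y of camera in the frame of clamp between -0.015 and 0.015 m and z of camera in the frame of clamp between -0.003 and 0.003 m and angle between camera's own z axis and vertical below 0.08 rad and x of lens_front in the frame of clamp above 0.05 m and x of camera in the frame of clamp between -0.016 and 0.002 m and value of joint clamp_lever below 1 rad and contact force between the fingers and camera below 0.3 N), for 0.2 s.
4. the lever is at its end stop and the camera is locked in the clamp (y of camera in the frame of clamp between -0.015 and 0.015 m and z of camera in the frame of clamp between -0.003 and 0.003 m and angle between camera's own z axis and vertical below 0.08 rad and x of lens_front in the frame of clamp above 0.05 m and x of camera in the frame of clamp between -0.0035 and 0.0035 m and value of joint clamp_lever above 1.48 rad), for 0.2 s.
5. the pointer stands at the red marker (y of pointer in the frame of marker between -0.004 and 0.004 m), for 0.2 s.
At the end, for the whole second after the job is handed in: Camera upright in the clamp (within 3.5 mm across the jaws, 15 mm along them, 3 mm in height), lens over the side away from the knob, lever within 0.09 rad of its stop, pointer within 4 mm of the middle of the red marker, all at rest and let go (all of step 4 and all of step 5 and contact force between the fingers and camera below 0.3 N and linear speed of camera below 0.01 m/s); the robot touches nothing.
It fails at once if the fingers press on the lens (contact force between the fingers and lens above 1 N).
It fails at once if another thing on the table is moved by more than 20 mm (distance of any of lamp, oil, matchbox, battery, tumbler, giftbox, lenscap from where it was at the start of the episode above 0.02 m).
It also fails if it takes over 72 s, if anything falls off the work surface, if the arm or the gripper's body presses on something with over 40 N, if the wrist force passes 120 N, or if a joint passes its speed limit or range.

## Robot

A 6-joint arm with a two-finger parallel gripper is mounted at the origin on the work surface. World frame = base frame: x ahead of the robot, y to its left, z up, the work surface at z = 0. Lengths are in m, angles in degrees, forces in N, time in s.
With the tool pointing down it reaches from about 0.375 to 0.75 m from the base axis. Payload 9 kg.
Tool frame: the origin (TCP) lies between the finger pads; the fingertips stand 8 mm ahead of it and the grasp point (between the pads) lies 11 mm behind it; z points along the fingers, y is the direction in which the jaws open and shut (so a half turn about z gives the same grasp; the last joint's range is limited). The gripper opens to 85 mm and grips with 20 to 120 N. Pads are 22 mm wide; open, the fingers measure 114 mm over their backs; the gripper's body (76 mm by 85 mm) begins 54 mm behind the grasp point. The pads swing forward as they close: fully open they stand 13 mm farther back than shut.
Start: joints at [62.527, 5.964, 5.575, 89.605, 0, 77.527], TCP at [0.155, 0.58, 0.239] pointing down, gripper open.
Joint ranges: [-171.21, 171.21], [-48.23, 106.86], [-62.78, 66.21], [-105.2, 120.99], [-86.42, 89.51], [-180, 180]. Speed limits (degrees/s): [127.2, 127.2, 147.25, 180, 180, 180].

## Interface

Orientations are given as a 3x3 rotation matrix whose columns are the frame's x, y, z axes.
In Python, from bench import env, get_image, boxes_of, cut_out, mark_of gives the robot as it stands.
- The arm moves only by the tool servo_tool, never from a script. Its argument "motion" is one flat list of numbers, 7 for each row, row after row: the finger opening in mm, from 0 to 85.4, then the shift along the tool's x, y, z in units of 25 mm (1.0 is 25 mm), then the turn, a rotation vector about the tool's x, y, z in units of 8 degrees (1.0 is 8 degrees). A call has 1 to 20 rows; each row shifts and turns the pose as measured when the row begins, along the tool's axes as they then stand; what a row does not reach is not made up. A row lasts 1/10 s, in which the tool goes at most 50 mm and 8.59 degrees, less where a joint would pass 70% of its speed; a pose out of reach is approached as far as the arm can. A call is refused whole if a number of a shift passes 1 or a number of a turn 1, either way. A call with a gripper value outside its range is refused whole. The fingers move at their own pace and stop on an object; the grip force is fixed at half the most. Time passes only in rows, so rows that do not move let the fingers close. It gives the time, the measured TCP pose, the force and the opening at its end, in the units of the state.
- env.get_obs(): the state, without advancing time (a new reading comes with each control period).
- get_image(name): name is "side" or "top"; returns a dict with "img" (480x640x3 uint8, red, green, blue), "depth" (480x640 float32, m along the optical axis (not along the pixel's ray), 0 where there is no reading), "K" (3x3 intrinsics, pixels), "position" and "attitude" of the camera in the world. Camera axes: x right, y down, z forward; pixel columns grow to the right and rows downward; lengths in m; the calibration is good to about 2 mm. A picture is of the moment at which its call begins.
- env.sign_off(): hands the job in, once; it reports no verdict.
Trained networks look in a picture, given as the dict that the camera call returned (one of the last four; its "shot" number tells which), for a name from the list of things; names that differ only in an ending like _2 or _b are one class to them, and where a whole thing is asked for, a point or a joint stands for the part that bears it (a point fixed in the world has none). Each returns a list of dicts, best first, with "conf" (0 to 1); they miss things now and then, are a little off and sometimes report something else, mostly with a low value. They report only what shows in the picture. A call takes as long as a camera call.
- boxes_of(thing, picture): "at" ([row, column] in pixels, amid what is visible of it).
- cut_out(thing, picture): "region" (480x640 bool, what is visible of it) and "at" ([row, column] in pixels, amid what is visible of it).
- mark_of(thing, picture): "at" ([row, column] in pixels: a listed point, or the origin of a listed thing).
The state is a dict: "time_s": time; "q": joint angles; "dq": joint speeds; "joint_torque": joint torques, N m; "position": TCP position; "tool_rot": TCP orientation; "force": force on the tool from outside, world axes, zero at the start; "moment": the same for the moment, N m; "width": finger opening in m.
Only numpy, scipy, OpenCV 4.12 (cv2) and the standard library are available. Lean on these libraries where they do the work, as an engineer would, in place of code of your own. Each camera call takes 0.05 s, during which the arm holds its last target.

## Working session

There is one attempt and no reset: what is moved stays moved. The work goes in short steps, Python scripts to look and compute and a tool call to move; the robot and the scene stay as the last step left them, time stands still between calls to the robot, and variables do not carry over. Pictures are saved under pics/ and viewed, and the job is handed in when it is done.

Besides the shell and the picture viewer there is one more tool, called after ">>>" as name(argument=value, ...) on one line, values as JSON. servo_tool: Moves the arm, as the interface text tells. Its arguments: {"type":"object","properties":{"motion":{"type":"array","items":{"type":"number"}}},"required":["motion"]}

```bash
ls; mkdir -p pics; python3 - <<'E'
from bench import env,get_image
import cv2
o=env.get_obs();print(o)
for n in("side","top"):
    p=get_image(n);cv2.imwrite(f"pics/{n}0.png",p["img"][:,:,::-1]);print(n,p["K"],p["position"],p["attitude"],p["shot"])
E
```

```text
pics
{'time_s': 0.0, 'q': array([6.25266970e+01, 5.99788591e+00, 5.52645503e+00, 8.96036624e+01,
       6.25285822e-05, 7.75259254e+01]), 'dq': array([ 0.02842533,  0.00474947,  0.02189276, -0.0305499 , -0.00647455,
       -0.00456874]), 'joint_torque': array([ 7.65707919e-04, -5.56931984e+01,  5.03643572e+01,  1.70410902e-02,
       -2.55790037e-04, -3.76895912e-06]), 'position': array([0.15513184, 0.57926919, 0.23852399]), 'tool_rot': array([[-9.65929226e-01,  2.58805649e-01, -6.05605220e-04],
       [ 2.58806202e-01,  9.65928568e-01, -1.16231588e-03],
       [ 2.84157466e-04, -1.27944927e-03, -9.99999141e-01]]), 'force': array([-0.22378385, -0.5585316 ,  0.79983913]), 'moment': array([-0.0166019 ,  0.00898333, -0.03183546]), 'width': 0.08524638249044236}
side [[608.95188784   0.         326.92338898]
 [  0.         608.95188784 231.28752147]
 [  0.           0.           1.        ]] [0.32528949 1.20169699 1.36118643] [[-0.98461333 -0.12321556  0.12391338]
 [-0.17467633  0.71417575 -0.6778209 ]
 [-0.00497785 -0.68903623 -0.7247098 ]] 1
top [[582.72868106   0.         313.33470657]
 [  0.         582.72868106 241.67104786]
 [  0.           0.           1.        ]] [0.24384892 0.0115796  1.85667152] [[-0.00964925 -0.98554498  0.16913896]
 [-0.99989125  0.00762318 -0.01262401]
 [ 0.01115215 -0.16924238 -0.98551136]] 2
```

View pics/side0.png

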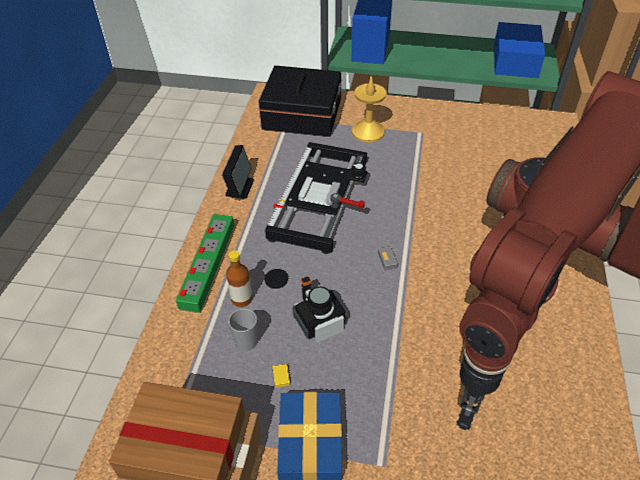

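View pics/top0.png

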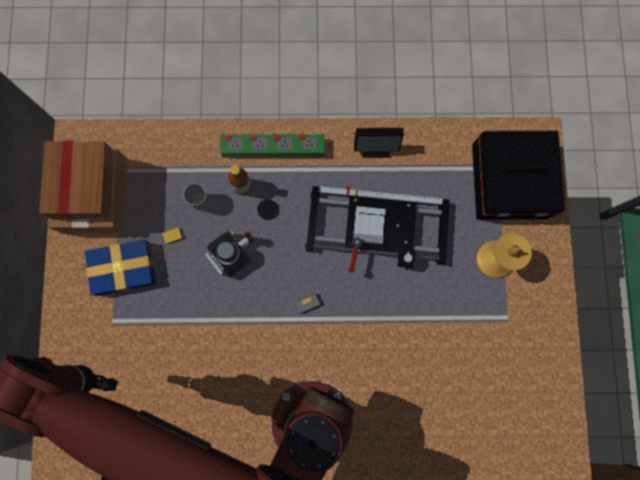

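```bash
cat > h.py <<'E'
import numpy as np
from bench import env,get_image,boxes_of,cut_out,mark_of
def ray(p,at):
    r,c=at;d=np.linalg.inv(p["K"])@np.array([c,r,1.]);return p["position"],np.array(p["attitude"])@d
def dep(p,at):
    r,c=int(round(at[0])),int(round(at[1]));z=p["depth"][r,c];o,d=ray(p,at);return o+d*z
def onz(p,at,z):
    o,d=ray(p,at);return o+d*(z-o[2])/d[2]
def tri(obs):
    A=0;b=0;R=[]
    for p,at in obs:
        o,d=ray(p,at);d=d/np.linalg.norm(d);M=np.eye(3)-np.outer(d,d);A=A+M;b=b+M@o;R.append((M,o))
    x=np.linalg.solve(A,b);return x,max(np.linalg.norm(M@(x-o)) for M,o in R)
def proj(p,X):
    c=np.array(p["attitude"]).T@(np.asarray(X)-p["position"]);u=p["K"]@c;return np.array([u[1]/u[2],u[0]/u[2]])
def find(n,S,T,f=mark_of):
    a=f(n,S);b=f(n,T);o=[]
    if a and b:
        x,e=tri([(S,a[0]["at"]),(T,b[0]["at"])]);print(n,np.round(x,4),"err %.4f"%e,"conf %.2f %.2f"%(a[0]["conf"],b[0]["conf"]),np.round(a[0]["at"]),np.round(b[0]["at"]));return x
    print(n,"S",[(np.round(i["at"]),round(i["conf"],2)) for i in a[:2]],"T",[(np.round(i["at"]),round(i["conf"],2)) for i in b[:2]])
E
python3 - <<'E'
from h import *
S=get_image("side");T=get_image("top")
for n in "camera foot_edge handle lens lens_front slider clamp drop_in lever_pivot lever_end knob_grip pointer marker lamp oil matchbox battery tumbler giftbox lenscap".split(): find(n,S,T)
E
```

```text
camera [0.4876 0.3063 0.0241] err 0.0025 conf 0.75 0.75 [331. 329.] [264. 213.]
foot_edge [ 0.4865  0.2974 -0.016 ] err 0.0017 conf 0.97 0.57 [337. 330.] [266. 218.]
handle S [(array([278., 276.]), 0.75)] T []
lens [ 0.5877  0.433  -0.0278] err 0.0047 conf 0.51 0.72 [378. 279.] [238. 177.]
lens_front [0.5226 0.2575 0.1005] err 0.0002 conf 0.85 0.94 [297. 318.] [250. 225.]
slider [ 0.6109 -0.1863 -0.0017] err 0.0010 conf 0.62 0.84 [204. 317.] [227. 367.]
clamp S [(array([192., 317.]), 0.72)] T []
drop_in [ 0.6061 -0.1863  0.0443] err 0.0093 conf 0.64 0.58 [193. 315.] [228. 368.]
lever_pivot [ 0.5452 -0.1541  0.0691] err 0.0014 conf 0.64 0.69 [197. 336.] [243. 359.]
lever_end [ 0.4558 -0.1043  0.2306] err 0.0129 conf 0.56 0.58 [170. 360.] [270. 347.]
knob_grip [0.4223 0.2203 0.5182] err 0.0082 conf 0.56 0.70 [168. 361.] [268. 216.]
pointer [ 0.5704 -0.1014  0.1586] err 0.1212 conf 0.65 0.93 [203. 362.] [189. 350.]
marker [ 0.7181 -0.1229  0.0391] err 0.0050 conf 0.57 0.47 [204. 278.] [193. 348.]
lamp [ 0.5071 -0.6066 -0.0172] err 0.0043 conf 0.68 0.58 [133. 367.] [257. 496.]
oil [ 0.7469  0.2195 -0.0022] err 0.0020 conf 0.84 0.88 [298. 242.] [188. 242.]
matchbox [ 0.5902  0.4388 -0.0235] err 0.0042 conf 0.52 0.52 [379. 281.] [234. 175.]
battery S [] T [(array([305., 305.]), 0.82), (array([226., 370.]), 0.35)]
tumbler [ 0.7     0.3538 -0.0027] err 0.0053 conf 0.77 0.79 [341. 248.] [200. 201.]
giftbox [ 0.4798  0.5994 -0.0154] err 0.0057 conf 0.62 0.81 [444. 307.] [271. 124.]
lenscap [0.6703 0.1386 0.0126] err 0.0012 conf 0.94 0.69 [276. 276.] [208. 266.]
```

```bash
python3 - <<'E'
from h import *
import cv2
S=get_image("side");T=get_image("top")
np.savez("pic0.npz",Si=S["img"],Ti=T["img"],Sd=S["depth"],Td=T["depth"])
a=cv2.resize(S["img"][265:350,275:365],None,fx=6,fy=6,interpolation=cv2.INTER_CUBIC)
b=cv2.resize(T["img"][220:290,190:270],None,fx=6,fy=6,interpolation=cv2.INTER_CUBIC)
im=np.zeros((520,800,3),np.uint8);x=cv2.resize(a,(400,378));y=cv2.resize(b,(400,350));im[:378,:400]=x;im[:350,400:]=y
cv2.imwrite("pics/z0.png",im[:,:,::-1])
a=cv2.resize(S["img"][135:255,260:380],(400,400),interpolation=cv2.INTER_CUBIC)
b=cv2.resize(T["img"][175:285,300:460],(400,275),interpolation=cv2.INTER_CUBIC)
im[:]=0;im[:400,:400]=a;im[:275,400:]=b
cv2.imwrite("pics/z1.png",im[:,:,::-1])
# depth points of camera region
for n,P in(("S",S),("T",T)):
    for thing in("camera","handle"):
        c=cut_out(thing,P)
        if c:
            m=c[0]["region"];rr,cc=np.nonzero(m);X=np.array([dep(P,(r,q)) for r,q in zip(rr,cc)])
            print(n,thing,c[0]["conf"],len(rr),X.min(0).round(3),X.max(0).round(3))
            np.save(f"pc_{n}_{thing}.npy",X)
E
```

```text
S camera 0.63 2259 [ 0.325  0.113 -0.008] [0.603 1.202 1.361]
S handle 0.58 148 [0.558 0.188 0.01 ] [0.581 0.214 0.093]
T camera 0.73 1388 [ 0.244  0.012 -0.014] [0.6   0.322 1.857]
T handle 0.48 136 [ 0.542  0.177 -0.   ] [0.583 0.22  0.099]
```

View pics/z0.png

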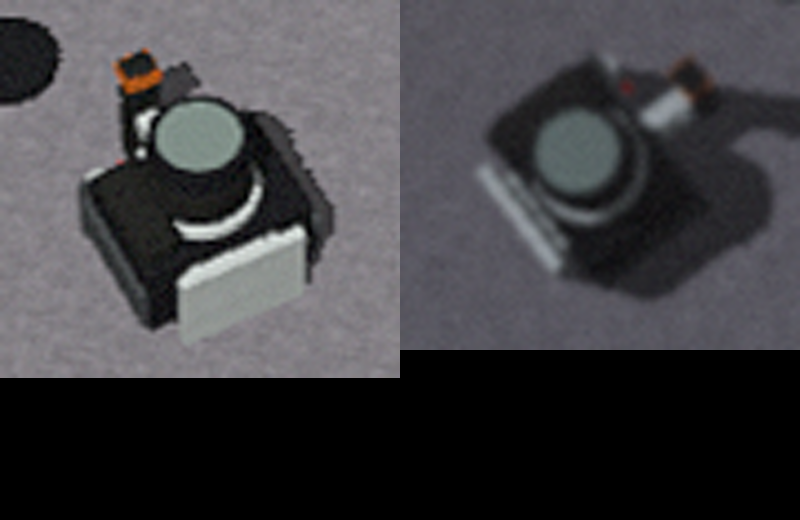

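View pics/z1.png

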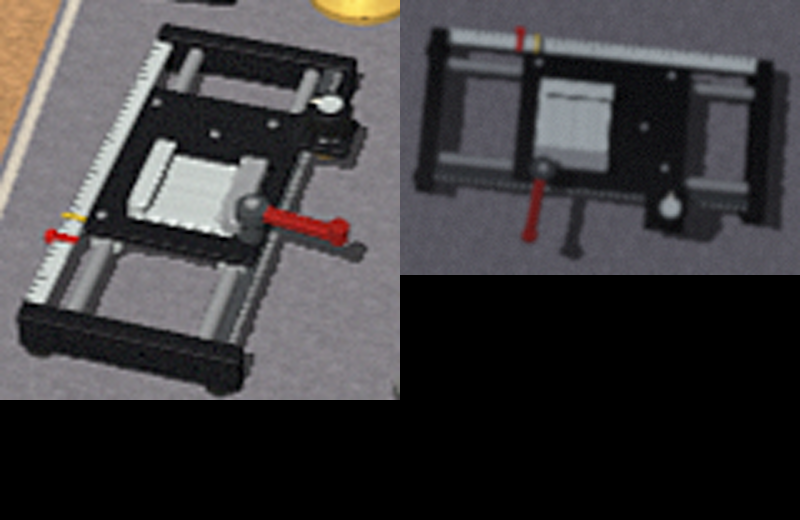

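```bash
python3 - <<'E'
from h import *
import cv2
S=get_image("side");T=get_image("top")
for n,P,win in(("S",S,(265,350,275,365)),("T",T,(220,290,190,270))):
    rr,cc=np.mgrid[win[0]:win[1],win[2]:win[3]];rr=rr.ravel();cc=cc.ravel()
    X=np.array([dep(P,(r,c)) for r,c in zip(rr,cc)])
    I=P["img"][rr,cc].astype(int)
    hi=(X[:,2]>0.098)&(X[:,2]<0.13)
    gl=hi&(I[:,1]>70)&(I[:,1]>=I[:,0])
    print(n,"lens",hi.sum(),X[hi].mean(0).round(4),np.median(X[hi],0).round(4),"glass",gl.sum(),X[gl].mean(0).round(4), onz(P,(rr[gl].mean(),cc[gl].mean()),.112).round(4))
    lens=X[gl].mean(0)
    d=np.linalg.norm(X[:,:2]-lens[:2],axis=1)
    hd=(X[:,2]>0.075)&(X[:,2]<.1)&(d>.055)&(d<.12)
    print("handle",hd.sum(),X[hd].mean(0).round(4),X[hd].min(0).round(4),X[hd].max(0).round(4))
    body=(X[:,2]>0.05)&(X[:,2]<0.066)
    if body.sum()>5:
        r=cv2.minAreaRect((X[body][:,:2]*1000).astype(np.float32));print("body",body.sum(),r)
    o=(I[:,0]>110)&(I[:,0]>I[:,2]*2);print("orange",o.sum(),X[o].mean(0).round(4) if o.any() else'', X[o].round(3)[:12].tolist())
E
```

```text
S lens 419 [0.5194 0.2646 0.1099] [0.5194 0.266  0.1103] glass 260 [0.5197 0.2596 0.1111] [0.5195 0.2603 0.112 ]
handle 97 [0.5645 0.226  0.0833] [0.5348 0.1836 0.0752] [0.585  0.3252 0.0944]
body 605 ((528.3599243164062, 250.4521484375), (117.51048278808594, 150.28306579589844), 38.90930938720703)
orange 37 [0.5675 0.1976 0.0781] [[0.567, 0.184, 0.088], [0.575, 0.187, 0.086], [0.581, 0.196, 0.087], [0.581, 0.198, 0.085], [0.556, 0.195, 0.087], [0.58, 0.2, 0.083], [0.577, 0.201, 0.085], [0.559, 0.197, 0.085], [0.556, 0.198, 0.086], [0.569, 0.127, -0.004], [0.576, 0.206, 0.088], [0.574, 0.204, 0.085]]
T lens 343 [0.5198 0.2549 0.1115] [0.5197 0.2546 0.1118] glass 210 [0.5204 0.2569 0.1123] [0.5205 0.2569 0.112 ]
handle 54 [0.568  0.2024 0.0877] [0.5351 0.1783 0.0757] [0.5827 0.3113 0.099 ]
body 526 ((527.0964965820312, 245.02105712890625), (114.25589752197266, 146.404541015625), 43.73004150390625)
orange 0  []
```

```bash
python3 - <<'E'
from h import *
import cv2
S=get_image("side");T=get_image("top")
L=np.array([.520,.2585])
for n,P,win in(("S",S,(265,350,275,365)),("T",T,(220,290,190,270))):
    rr,cc=np.mgrid[win[0]:win[1],win[2]:win[3]];rr=rr.ravel();cc=cc.ravel()
    X=np.array([dep(P,(r,c)) for r,c in zip(rr,cc)])
    d=X[:,:2]-L
    D=np.linalg.norm(d,axis=1)
    hd=(X[:,2]>0.084)&(X[:,2]<.1)&(D>.06)&(D<.11)&(d[:,0]>0)&(d[:,1]<0)
    Y=X[hd];r=cv2.minAreaRect((Y[:,:2]*1000).astype(np.float32));print(n,hd.sum(),Y.mean(0),r)
    c=(Y.min(0)+Y.max(0))/2;print(c, np.degrees(np.arctan2(c[0]-L[0],-(c[1]-L[1]))))
    # side of white grip etc: body top plane edges
    b=(X[:,2]>0.052)&(X[:,2]<0.066)&(np.linalg.norm(d,axis=1)<.09)
    for a in range(25,50,3):
        t=np.radians(a);z=np.array([np.sin(t),-np.cos(t)]);y=np.array([np.cos(t),np.sin(t)])
        u=d[b]@z;v=d[b]@y;print(a,np.percentile(u,[1,99]).round(3),np.percentile(v,[1,99]).round(3),end=";")
    print()
E
```

```text
S 43 [0.56942884 0.19712486 0.08789927] ((570.20654296875, 196.2535858154297), (24.72394371032715, 20.542186737060547), 43.573890686035156)
[0.56993835 0.1977096  0.08881381] 39.40256181228285
25 [-0.065  0.075] [-0.058  0.06 ];28 [-0.064  0.075] [-0.057  0.059];31 [-0.063  0.076] [-0.056  0.059];34 [-0.062  0.076] [-0.054  0.057];37 [-0.061  0.076] [-0.054  0.057];40 [-0.062  0.076] [-0.054  0.058];43 [-0.063  0.076] [-0.055  0.059];46 [-0.064  0.075] [-0.055  0.061];49 [-0.065  0.075] [-0.056  0.062];
T 39 [0.57065162 0.19103347 0.08962509] ((570.314208984375, 191.28900146484375), (21.996280670166016, 17.409055709838867), 36.38056945800781)
[0.57087179 0.1902174  0.09150606] 36.68678782625422
25 [-0.058  0.073] [-0.06   0.056];28 [-0.058  0.073] [-0.059  0.055];31 [-0.056  0.074] [-0.058  0.053];34 [-0.055  0.074] [-0.058  0.051];37 [-0.055  0.074] [-0.058  0.051];40 [-0.055  0.073] [-0.058  0.05 ];43 [-0.056  0.073] [-0.059  0.049];46 [-0.057  0.072] [-0.061  0.048];49 [-0.058  0.072] [-0.062  0.049];
```

```bash
cat >> h.py <<'E'
from scipy.spatial.transform import Rotation as Ro, Slerp
def plan(ways,w,obs=None):
    """ways: list of (R,p,n)"""
    o=obs or env.get_obs();R=np.array(o["tool_rot"]);p=np.array(o["position"]);out=[]
    for Rt,pt,n in ways:
        Rt=np.array(Rt);pt=np.array(pt);d=Ro.from_matrix(R.T@Rt).as_rotvec();p0=p.copy();R0=R.copy()
        for i in range(1,n+1):
            Rn=R0@Ro.from_rotvec(d*i/n).as_matrix();pn=p0+(pt-p0)*i/n
            s=R.T@(pn-p)/0.025;r=np.degrees(Ro.from_matrix(R.T@Rn).as_rotvec())/8
            row=[w]+list(np.round(np.r_[s,r],2));out.append(row);R,p=Rn,pn
    m=np.abs(np.array(out)[:,1:]).max();print("rows",len(out),"max",m)
    for k in range(0,len(out),20): print("["+",\n ".join(",".join("%g"%v for v in r) for r in out[k:k+20])+"]")
def st():
    o=env.get_obs();print("t",round(o["time_s"],2),"p",o["position"].round(4),"q",o["q"].round(1),"F",o["force"].round(1),"w",round(o["width"],4));print(o["tool_rot"].round(3));return o
a=np.radians(37.5);ZC=np.array([np.sin(a),-np.cos(a),0]);XC=np.array([0,0,1.]);YC=np.cross(ZC,XC)
def rot(ty,tz):
    ty=ty/np.linalg.norm(ty);tz=tz/np.linalg.norm(tz);return np.c_[np.cross(ty,tz),ty,tz]
E
python3 - <<'E'
from h import *
tz=(-XC-ZC)/2**.5;R=rot(YC,tz);print(R.round(3))
G=np.array([.570,.1935,.072]);tcp=G+.011*tz;pre=tcp-.09*tz
o=st()
up=np.r_[pre[:2],.25]
Rd=rot(YC,np.array([0,0,-1.]))
plan([(R,up,24),(R,pre,5)],85)
E
```

```text
[[ 0.43  -0.793 -0.43 ]
 [-0.561 -0.609  0.561]
 [-0.707  0.    -0.707]]
t 2.7 p [0.1553 0.5796 0.2393] q [62.5  6.   5.6 89.6  0.  77.5] F [-0.2  1.1 -0.2] w 0.0851
[[-0.966  0.259  0.   ]
 [ 0.259  0.966  0.   ]
 [-0.     0.    -1.   ]]
rows 29 max 0.99
[85,-0.91,-0.5,-0.02,-0.29,-0.1,-0.69,
 85,-0.86,-0.58,-0.03,-0.29,-0.1,-0.69,
 85,-0.8,-0.66,-0.04,-0.29,-0.1,-0.69,
 85,-0.73,-0.73,-0.06,-0.29,-0.1,-0.69,
 85,-0.66,-0.8,-0.08,-0.29,-0.1,-0.69,
 85,-0.58,-0.85,-0.11,-0.29,-0.1,-0.69,
 85,-0.49,-0.9,-0.13,-0.29,-0.1,-0.69,
 85,-0.41,-0.94,-0.16,-0.29,-0.1,-0.69,
 85,-0.32,-0.97,-0.2,-0.29,-0.1,-0.69,
 85,-0.22,-0.98,-0.23,-0.29,-0.1,-0.69,
 85,-0.13,-0.99,-0.27,-0.29,-0.1,-0.69,
 85,-0.04,-0.99,-0.31,-0.29,-0.1,-0.69,
 85,0.05,-0.97,-0.35,-0.29,-0.1,-0.69,
 85,0.14,-0.95,-0.39,-0.29,-0.1,-0.69,
 85,0.22,-0.92,-0.43,-0.29,-0.1,-0.69,
 85,0.31,-0.87,-0.47,-0.29,-0.1,-0.69,
 85,0.38,-0.82,-0.51,-0.29,-0.1,-0.69,
 85,0.45,-0.76,-0.54,-0.29,-0.1,-0.69,
 85,0.51,-0.69,-0.58,-0.29,-0.1,-0.69,
 85,0.57,-0.61,-0.61,-0.29,-0.1,-0.69]
[85,0.61,-0.53,-0.64,-0.29,-0.1,-0.69,
 85,0.65,-0.44,-0.67,-0.29,-0.1,-0.69,
 85,0.68,-0.35,-0.7,-0.29,-0.1,-0.69,
 85,0.7,-0.25,-0.72,-0.29,-0.1,-0.69,
 85,0.69,0,0.69,0,0,-0,
 85,0.69,0,0.69,0,0,-0,
 85,0.69,-0,0.69,0,0,-0,
 85,0.69,0,0.69,0,0,-0,
 85,0.69,0,0.69,0,0,-0]
```

>>> servo_tool(motion=[85, -0.91, -0.5, -0.02, -0.29, -0.1, -0.69, 85, -0.86, -0.58, -0.03, -0.29, -0.1, -0.69, 85, -0.8, -0.66, -0.04, -0.29, -0.1, -0.69, 85, -0.73, -0.73, -0.06, -0.29, -0.1, -0.69, 85, -0.66, -0.8, -0.08, -0.29, -0.1, -0.69, 85, -0.58, -0.85, -0.11, -0.29, -0.1, -0.69, 85, -0.49, -0.9, -0.13, -0.29, -0.1, -0.69, 85, -0.41, -0.94, -0.16, -0.29, -0.1, -0.69, 85, -0.32, -0.97, -0.2, -0.29, -0.1, -0.69, 85, -0.22, -0.98, -0.23, -0.29, -0.1, -0.69, 85, -0.13, -0.99, -0.27, -0.29, -0.1, -0.69, 85, -0.04, -0.99, -0.31, -0.29, -0.1, -0.69, 85, 0.05, -0.97, -0.35, -0.29, -0.1, -0.69, 85, 0.14, -0.95, -0.39, -0.29, -0.1, -0.69, 85, 0.22, -0.92, -0.43, -0.29, -0.1, -0.69])

```text
time_s: 4.2
position: [0.4503, 0.3101, 0.2492]
tool_rot: [[-0.291, -0.952, -0.092], [-0.805, 0.191, 0.561], [-0.517, 0.237, -0.823]]
force: [0.2, 0.9, -0.3]
width: 0.0848
```

```bash
python3 - <<'E'
from h import *
tz=(-XC-ZC)/2**.5;R=rot(YC,tz)
G=np.array([.570,.1935,.072]);tcp=G+.011*tz;pre=tcp-.09*tz
st();plan([(R,np.r_[pre[:2],.25],13)],85)
E
```

```text
t 4.2 p [0.4503 0.3101 0.2492] q [  1.8  -9.9 -14.4  90.7  34.3 -74.5] F [ 0.2  0.9 -0.3] w 0.0848
[[-0.291 -0.952 -0.092]
 [-0.805  0.191  0.561]
 [-0.517  0.237 -0.823]]
rows 13 max 0.54
[85,0.26,-0.54,-0.32,-0.19,-0.06,-0.44,
 85,0.29,-0.52,-0.34,-0.19,-0.06,-0.44,
 85,0.32,-0.49,-0.36,-0.19,-0.06,-0.44,
 85,0.34,-0.46,-0.37,-0.19,-0.06,-0.44,
 85,0.37,-0.43,-0.39,-0.19,-0.06,-0.44,
 85,0.39,-0.39,-0.4,-0.19,-0.06,-0.44,
 85,0.41,-0.36,-0.42,-0.19,-0.06,-0.44,
 85,0.43,-0.32,-0.43,-0.19,-0.06,-0.44,
 85,0.44,-0.28,-0.44,-0.19,-0.06,-0.44,
 85,0.46,-0.24,-0.45,-0.19,-0.06,-0.44,
 85,0.47,-0.2,-0.46,-0.19,-0.06,-0.44,
 85,0.47,-0.16,-0.47,-0.19,-0.06,-0.44,
 85,0.48,-0.12,-0.48,-0.19,-0.06,-0.44]
```

>>> servo_tool(motion=[85, 0.26, -0.54, -0.32, -0.19, -0.06, -0.44, 85, 0.29, -0.52, -0.34, -0.19, -0.06, -0.44, 85, 0.32, -0.49, -0.36, -0.19, -0.06, -0.44, 85, 0.34, -0.46, -0.37, -0.19, -0.06, -0.44, 85, 0.37, -0.43, -0.39, -0.19, -0.06, -0.44, 85, 0.39, -0.39, -0.4, -0.19, -0.06, -0.44, 85, 0.41, -0.36, -0.42, -0.19, -0.06, -0.44, 85, 0.43, -0.32, -0.43, -0.19, -0.06, -0.44, 85, 0.44, -0.28, -0.44, -0.19, -0.06, -0.44, 85, 0.46, -0.24, -0.45, -0.19, -0.06, -0.44, 85, 0.47, -0.2, -0.46, -0.19, -0.06, -0.44, 85, 0.47, -0.16, -0.47, -0.19, -0.06, -0.44, 85, 0.48, -0.12, -0.48, -0.19, -0.06, -0.44])

```text
time_s: 5.5
position: [0.5988, 0.1473, 0.2254]
tool_rot: [[0.468, -0.792, -0.392], [-0.56, -0.609, 0.562], [-0.684, -0.043, -0.728]]
force: [-0.0, 0.4, 0.3]
width: 0.0847
```

```bash
python3 - <<'E'
from h import *
tz=(-XC-ZC)/2**.5;R=rot(YC,tz)
G=np.array([.570,.1935,.072]);tcp=G+.011*tz;pre=tcp-.09*tz
st();plan([(R,pre,6),(R,tcp,8)],85)
E
```

```text
t 5.5 p [0.5988 0.1473 0.2254] q [ -11.9   42.8   39.3  120.9   27.9 -149.3] F [-0.   0.4  0.3] w 0.0847
[[ 0.468 -0.792 -0.392]
 [-0.56  -0.609  0.562]
 [-0.684 -0.043 -0.728]]
rows 14 max 0.47
[85,0.45,-0.01,0.47,-0.04,-0.04,0.04,
 85,0.46,-0.01,0.46,-0.04,-0.04,0.04,
 85,0.46,-0.02,0.46,-0.04,-0.04,0.04,
 85,0.46,-0.02,0.46,-0.04,-0.04,0.04,
 85,0.46,-0.03,0.46,-0.04,-0.04,0.04,
 85,0.47,-0.03,0.45,-0.04,-0.04,0.04,
 85,0,-0,0.45,-0,0,0,
 85,0,-0,0.45,-0,0,0,
 85,0,-0,0.45,-0,0,0,
 85,-0,0,0.45,-0,0,0,
 85,0,0,0.45,-0,0,0,
 85,0,-0,0.45,-0,0,0,
 85,0,-0,0.45,-0,0,0,
 85,0,-0,0.45,-0,0,0]
```

```bash
cat > fk.py <<'E'
import numpy as np
from scipy.optimize import least_squares
from scipy.spatial.transform import Rotation as Ro
from h import env
def fk(q,P,s):
    q=np.radians(q);a1,h,L2,x3,z3,d4,d6,y0=P
    E=Ro.from_euler
    R1=E('z',q[0]);Ra=E('y',q[1]);Rb=E('y',q[1]-q[2]);Rc=E('y',q[1]-q[2]+q[3]);Rd=Rc*E('z',s[0]*q[4]);Re=Rd*E('x',s[1]*q[5])
    p=R1.apply(np.array([a1,y0,h])+Ra.apply([0,0,L2])+Rb.apply([x3,0,z3])+Rc.apply([d4,0,0])+Rd.apply([d6,0,0]))
    return p,(R1*Re).as_matrix()
D=[([62.527,5.964,5.575,89.605,0,77.527],[.155,.58,.239],[[-.966,.259,0],[.259,.966,0],[0,0,-1]]),
([1.8,-9.9,-14.4,90.7,34.3,-74.5],[0.4503,0.3101,0.2492],[[-0.291,-0.952,-0.092],[-0.805,0.191,0.561],[-0.517,0.237,-0.823]]),
([-11.9,42.8,39.3,120.9,27.9,-149.3],[0.5988,0.1473,0.2254],[[0.468,-0.792,-0.392],[-0.56,-0.609,0.562],[-0.684,-0.043,-0.728]])]
if __name__=="__main__":
  for s in((1,1),(1,-1),(-1,1),(-1,-1)):
    # tool z = local x
    print(s,[ (Ro.from_matrix(R).inv()*Ro.from_matrix(fk(q,np.zeros(8),s)[1])).as_matrix().round(2).tolist() for q,p,R in D])
E
python3 fk.py
```

```text
(1, 1) [[[-0.0, 0.0, -1.0], [0.0, 1.0, 0.0], [1.0, -0.0, -0.0]], [[0.0, 0.0, -1.0], [0.0, 1.0, 0.0], [1.0, -0.0, 0.0]], [[0.0, 0.0, -1.0], [0.0, 1.0, 0.0], [1.0, -0.0, 0.0]]]
(1, -1) [[[-0.0, 0.42, 0.91], [0.0, -0.91, 0.42], [1.0, 0.0, -0.0]], [[0.0, -0.52, 0.86], [0.0, -0.86, -0.52], [1.0, 0.0, -0.0]], [[0.0, 0.88, -0.48], [0.0, 0.48, 0.88], [1.0, -0.0, 0.0]]]
(-1, 1) [[[-0.0, 0.0, -1.0], [0.0, 1.0, 0.0], [1.0, -0.0, -0.0]], [[0.9, 0.16, -0.41], [-0.25, 0.95, -0.16], [0.36, 0.25, 0.9]], [[0.42, -0.19, -0.89], [0.71, 0.68, 0.19], [0.56, -0.71, 0.42]]]
(-1, -1) [[[-0.0, 0.42, 0.91], [0.0, -0.91, 0.42], [1.0, 0.0, -0.0]], [[0.9, -0.35, 0.27], [-0.25, -0.9, -0.35], [0.36, 0.25, -0.9]], [[0.42, 0.68, -0.59], [0.71, 0.15, 0.69], [0.56, -0.71, -0.42]]]
```

```bash
cat > fk2.py <<'E'
from fk import *
g=np.array([.1,.4,.45,.4,0.05,.05,.3,0])
r=least_squares(lambda P:np.r_[np.concatenate([fk(q,P,(1,1))[0]-p for q,p,_ in D]),1e-3*(P-g)],g)
PP=r.x
def ik(p,R,q0):
    def f(q):
        pp,RR=fk(q,PP,(1,1));RT=RR@np.array([[0,0,1],[0,1,0],[-1,0,0.]])
        return np.r_[(pp-p)*5,(RT-R).ravel()]
    B=np.array([[-171,171],[-48,106.8],[-62.7,66.2],[-105,120.9],[-86.4,89.5],[-180,180]])
    q0=np.clip(q0,B[:,0]+.1,B[:,1]-.1)
    r=least_squares(f,q0,bounds=(B[:,0],B[:,1]),x_scale=20);return r.x,np.sqrt(2*r.cost)
if __name__=="__main__":
    print(PP.round(4),[ (fk(q,PP,(1,1))[0]-p).round(4).tolist() for q,p,_ in D])
    for q,p,R in D: print(ik(np.array(p),np.array(R),np.array(q)+5))
E
python3 fk2.py
```

```text
[0.0038 0.3095 0.3349 0.5472 0.0306 0.1364 0.2941 0.13  ] [[0.0, -0.0, 0.0], [0.0, -0.0, 0.0], [0.0, 0.0, -0.0]]
(array([6.25275998e+01, 5.97165353e+00, 5.58307981e+00, 8.96114263e+01,
       6.56801144e-09, 7.75365135e+01]), np.float64(0.00016757437894742547))
(array([  1.79608084,  -9.94140791, -14.44155091,  90.66790716,
        34.31621545, -74.46226198]), np.float64(0.0009413540055975742))
(array([ -11.92970299,   42.78710515,   39.25131927,  120.9       ,
         27.95626937, -149.27795832]), np.float64(0.0009710095771618588))
```

```bash
cat > sim.py <<'E'
from fk2 import *
from h import ZC,XC,YC,rot
L=np.array([.520,.2585,0]);F=L-.058*ZC
def tip(th,tau,gx=.042,gz=.140,dz=0.0,sgn=1):
    """th tip angle deg; returns TCP p,R. tau: tool tilt in cam frame from -x toward -z"""
    t=np.radians(th);xc=XC*np.cos(t)-ZC*np.sin(t);zc=ZC*np.cos(t)+XC*np.sin(t)
    u=np.radians(tau);tz=-xc*np.cos(u)-zc*np.sin(u)
    return F+xc*(gx+.030)+zc*gz+.011*tz+[0,0,dz],rot(sgn*YC,tz)
if __name__=="__main__":
  for sgn in(1,-1):
    for tau in (0,10,20,30,40):
      q=np.array([0,20,10,100,20,-130 if sgn>0 else 50]);out=[]
      for th in range(0,91,15):
        q,e=ik(*tip(th,tau,sgn=sgn),q);out.append((q.round(0).astype(int).tolist(),round(e,3)))
      print(sgn,tau,*out,sep="\n ")
E
python3 sim.py
```

```text
1
 0
 ([6, 10, -9, 71, 0, -121], np.float64(0.0))
 ([15, 2, -15, 67, -14, -113], np.float64(0.0))
 ([25, 0, -17, 66, -29, -105], np.float64(0.0))
 ([34, 5, -15, 67, -45, -94], np.float64(0.0))
 ([43, 16, -9, 75, -60, -79], np.float64(0.0))
 ([49, 36, 7, 98, -71, -51], np.float64(0.0))
 ([53, 53, 18, 121, -76, -23], np.float64(0.163))
1
 10
 ([2, 15, -4, 77, 8, -126], np.float64(0.0))
 ([10, 5, -11, 72, -4, -117], np.float64(0.0))
 ([20, 0, -15, 69, -19, -108], np.float64(0.0))
 ([30, 2, -15, 69, -35, -99], np.float64(0.0))
 ([40, 10, -11, 72, -50, -86], np.float64(0.0))
 ([48, 25, -1, 85, -63, -67], np.float64(0.0))
 ([53, 50, 19, 116, -71, -31], np.float64(0.0))
1
 20
 ([-1, 22, 3, 84, 15, -130], np.float64(0.0))
 ([6, 9, -6, 77, 4, -121], np.float64(0.0))
 ([16, 2, -12, 73, -9, -112], np.float64(0.0))
 ([26, 0, -14, 71, -24, -103], np.float64(0.0))
 ([37, 5, -12, 72, -40, -91], np.float64(0.0))
 ([46, 17, -5, 79, -54, -76], np.float64(0.0))
 ([52, 37, 9, 97, -65, -52], np.float64(0.0))
1
 30
 ([-4, 30, 10, 91, 22, -136], np.float64(0.0))
 ([2, 15, -1, 83, 12, -126], np.float64(0.0)
[... 1495 characters left out ...]
64(0.0))
 ([52, 37, 9, 97, -65, 128], np.float64(0.0))
-1
 30
 ([-4, 30, 10, 91, 22, 44], np.float64(0.0))
 ([2, 15, -1, 83, 12, 54], np.float64(0.0))
 ([11, 5, -8, 77, 0, 64], np.float64(0.0))
 ([21, 0, -12, 74, -14, 73], np.float64(0.0))
 ([32, 2, -12, 73, -30, 84], np.float64(0.0))
 ([42, 11, -8, 76, -45, 97], np.float64(0.0))
 ([50, 27, 2, 86, -58, 115], np.float64(0.0))
-1
 40
 ([-7, 39, 19, 100, 27, 38], np.float64(0.0))
 ([-1, 22, 6, 90, 19, 49], np.float64(0.0))
 ([7, 9, -4, 82, 9, 59], np.float64(0.0))
 ([17, 2, -10, 77, -5, 69], np.float64(0.0))
 ([28, 0, -12, 74, -20, 80], np.float64(0.0))
 ([39, 6, -10, 75, -35, 91], np.float64(0.0))
 ([48, 19, -3, 81, -49, 106], np.float64(0.0))
```

```bash
python3 - <<'E'
from h import *
from sim import tip
p,R=tip(0,35);print(p)
pre=p-.08*R[:,2]
plan([(R,pre,6),(R,p,8)],85)
E
```

```text
[0.56607755 0.19845056 0.06298933]
rows 14 max 0.58
[85,0.37,-0.01,0.54,-0.04,0.17,0.03,
 85,0.36,-0.01,0.55,-0.04,0.17,0.03,
 85,0.35,-0.02,0.56,-0.04,0.17,0.03,
 85,0.33,-0.02,0.56,-0.04,0.17,0.03,
 85,0.32,-0.03,0.57,-0.04,0.17,0.03,
 85,0.3,-0.03,0.58,-0.04,0.17,0.03,
 85,0,-0,0.4,-0,0,0,
 85,-0,-0,0.4,-0,0,0,
 85,-0,0,0.4,-0,0,0,
 85,0,-0,0.4,-0,0,0,
 85,0,-0,0.4,-0,0,0,
 85,-0,0,0.4,-0,0,0,
 85,0,-0,0.4,-0,0,0,
 85,0,-0,0.4,-0,0,0]
```

>>> servo_tool(motion=[85, 0.37, -0.01, 0.54, -0.04, 0.17, 0.03, 85, 0.36, -0.01, 0.55, -0.04, 0.17, 0.03, 85, 0.35, -0.02, 0.56, -0.04, 0.17, 0.03, 85, 0.33, -0.02, 0.56, -0.04, 0.17, 0.03, 85, 0.32, -0.03, 0.57, -0.04, 0.17, 0.03, 85, 0.3, -0.03, 0.58, -0.04, 0.17, 0.03])

```text
time_s: 6.1
position: [0.5963, 0.1597, 0.1224]
tool_rot: [[0.502, -0.793, -0.346], [-0.652, -0.61, 0.451], [-0.569, -0.001, -0.822]]
force: [1.1, 0.2, 0.1]
width: 0.0849
```

```bash
python3 - <<'E'
from h import *
import cv2
from sim import tip
st()
p,R=tip(0,35)
plan([(R,p,9)],85)
S=get_image("side");T=get_image("top")
im=np.zeros((400,800,3),np.uint8)
im[:,:400]=cv2.resize(S["img"][235:355,260:380],(400,400),interpolation=cv2.INTER_CUBIC)
im[:,400:]=cv2.resize(T["img"][180:290,180:290],(400,400),interpolation=cv2.INTER_CUBIC)
cv2.imwrite("pics/a1.png",im[:,:,::-1])
E
```

```text
t 6.1 p [0.5963 0.1597 0.1224] q [  -8.5   36.8   24.   103.7   23.3 -141.6] F [1.1 0.2 0.1] w 0.0849
[[ 0.502 -0.793 -0.346]
 [-0.652 -0.61   0.451]
 [-0.569 -0.001 -0.822]]
rows 9 max 0.34
[85,-0.03,0,0.34,0,-0,0,
 85,-0.03,0,0.34,0,-0,0,
 85,-0.03,0,0.34,0,-0,0,
 85,-0.03,0,0.34,0,-0,0,
 85,-0.03,0,0.34,0,-0,0,
 85,-0.03,0,0.34,0,-0,0,
 85,-0.03,0,0.34,0,-0,0,
 85,-0.03,0,0.34,0,-0,0,
 85,-0.03,0,0.34,0,-0,0]
```

View pics/a1.png

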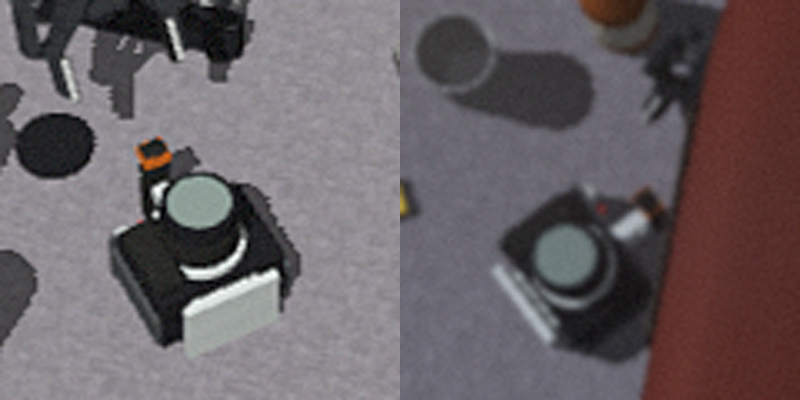

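>>> servo_tool(motion=[85, -0.03, 0, 0.34, 0, 0, 0, 85, -0.03, 0, 0.34, 0, 0, 0, 85, -0.03, 0, 0.34, 0, 0, 0, 85, -0.03, 0, 0.34, 0, 0, 0, 85, -0.03, 0, 0.34, 0, 0, 0, 85, -0.03, 0, 0.34, 0, 0, 0, 85, -0.03, 0, 0.34, 0, 0, 0, 85, -0.03, 0, 0.34, 0, 0, 0, 85, -0.03, 0, 0.34, 0, 0, 0])

```text
time_s: 7.1
position: [0.5639, 0.2018, 0.0603]
tool_rot: [[0.501, -0.793, -0.347], [-0.65, -0.61, 0.454], [-0.571, -0.002, -0.821]]
force: [0.1, 0.7, -0.4]
width: 0.0847
```

```bash
python3 - <<'E'
from h import *
import cv2
from sim import tip
st()
S=get_image("side");T=get_image("top")
im=np.zeros((400,800,3),np.uint8)
im[:,:400]=cv2.resize(S["img"][235:355,260:380],(400,400),interpolation=cv2.INTER_CUBIC)
im[:,400:]=cv2.resize(T["img"][180:290,180:290],(400,400),interpolation=cv2.INTER_CUBIC)
cv2.imwrite("pics/a2.png",im[:,:,::-1])
E
```

```text
t 7.1 p [0.5639 0.2018 0.0603] q [  -5.3   33.3   12.8   94.8   24.8 -138.6] F [ 0.1  0.7 -0.4] w 0.0847
[[ 0.501 -0.793 -0.347]
 [-0.65  -0.61   0.454]
 [-0.571 -0.002 -0.821]]
```

View pics/a2.png

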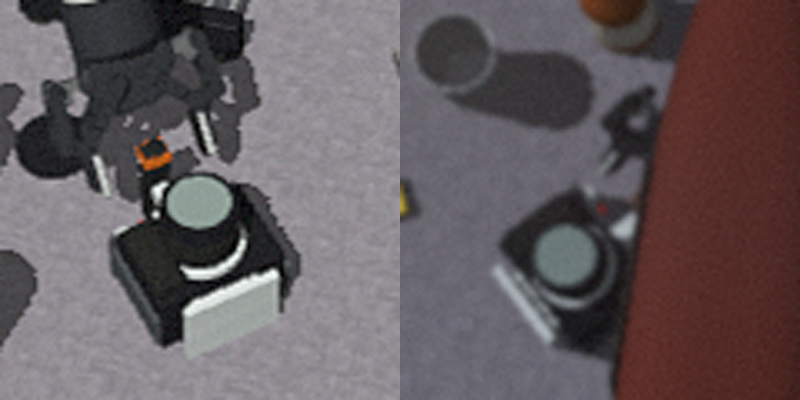

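>>> servo_tool(motion=[0, 0, 0, 0, 0, 0, 0, 0, 0, 0, 0, 0, 0, 0, 0, 0, 0, 0, 0, 0, 0, 0, 0, 0, 0, 0, 0, 0, 0, 0, 0, 0, 0, 0, 0, 0, 0, 0, 0, 0, 0, 0, 0, 0, 0, 0, 0, 0, 0, 0, 0, 0, 0, 0, 0, 0])

```text
time_s: 8.0
position: [0.5641, 0.2014, 0.0608]
tool_rot: [[0.501, -0.792, -0.347], [-0.65, -0.61, 0.453], [-0.571, -0.001, -0.821]]
force: [-0.3, 0.7, -0.7]
width: 0.0214
```

```bash
cat > tipplan.py <<'E'
from h import *
import sys
# rotate about axis -YC? pivot F from current pose
from sim import F
o=st();p0=o["position"];R0=np.array(o["tool_rot"])
def go(th,n,lift=0.0,w=0,steps=None):
    # tipping: rotation taking ZC->up, XC->-ZC : about axis ZC x XC = YC, +th ... 
    ways=[]
    for i in range(1,n+1):
        t=np.radians(th)*i/n
        Q=Ro.from_rotvec(YC*-t if Ro.from_rotvec(-YC*np.pi/2).apply(ZC)[2]>0 else YC*t)
        ways.append((Q.as_matrix()@R0,F+Q.apply(p0-F)+[0,0,lift*i/n],1))
    plan(ways,w)
go(float(sys.argv[1]),int(sys.argv[2]),float(sys.argv[3]))
E
python3 tipplan.py 30 10 0.001
```

```text
t 8.0 p [0.5641 0.2014 0.0608] q [  -5.4   33.3   12.9   94.9   24.8 -138.6] F [-0.3  0.7 -0.7] w 0.0214
[[ 0.501 -0.792 -0.347]
 [-0.65  -0.61   0.453]
 [-0.571 -0.001 -0.821]]
rows 10 max 0.37
[0,-0.27,-0,-0.15,-0,0.37,-0,
 0,-0.27,-0,-0.15,-0,0.37,-0,
 0,-0.27,-0,-0.15,-0,0.37,-0,
 0,-0.27,-0,-0.15,-0,0.37,-0,
 0,-0.27,-0,-0.15,-0,0.37,-0,
 0,-0.27,-0,-0.15,-0,0.37,-0,
 0,-0.27,-0,-0.15,-0,0.37,-0,
 0,-0.26,-0,-0.15,-0,0.37,-0,
 0,-0.26,-0,-0.15,-0,0.37,-0,
 0,-0.26,-0,-0.15,-0,0.37,-0]
```

>>> servo_tool(motion=[0, -0.27, 0, -0.15, 0, 0.37, 0, 0, -0.27, 0, -0.15, 0, 0.37, 0, 0, -0.27, 0, -0.15, 0, 0.37, 0, 0, -0.27, 0, -0.15, 0, 0.37, 0, 0, -0.27, 0, -0.15, 0, 0.37, 0, 0, -0.27, 0, -0.15, 0, 0.37, 0, 0, -0.27, 0, -0.15, 0, 0.37, 0, 0, -0.26, 0, -0.15, 0, 0.37, 0, 0, -0.26, 0, -0.15, 0, 0.37, 0, 0, -0.26, 0, -0.15, 0, 0.37, 0])

```text
time_s: 9.0
position: [0.5337, 0.2395, 0.118]
tool_rot: [[0.603, -0.796, -0.046], [-0.794, -0.605, 0.062], [-0.077, -0.001, -0.997]]
force: [0.3, 0.5, -4.6]
width: 0.0212
```

```bash
python3 tipplan.py 30 10 0.001; python3 - <<'E'
from h import *
import cv2
S=get_image("side");T=get_image("top")
im=np.zeros((400,800,3),np.uint8)
im[:,:400]=cv2.resize(S["img"][235:355,260:380],(400,400),interpolation=cv2.INTER_CUBIC)
im[:,400:]=cv2.resize(T["img"][180:290,180:290],(400,400),interpolation=cv2.INTER_CUBIC)
cv2.imwrite("pics/a3.png",im[:,:,::-1])
E
```

```text
t 9.0 p [0.5337 0.2395 0.118 ] q [   9.3    5.8   -7.3   78.9    3.9 -118. ] F [ 0.3  0.5 -4.6] w 0.0212
[[ 0.603 -0.796 -0.046]
 [-0.794 -0.605  0.062]
 [-0.077 -0.001 -0.997]]
rows 10 max 0.37
[0,-0.26,0,-0.15,0,0.37,-0,
 0,-0.26,0,-0.15,0,0.37,-0,
 0,-0.26,0,-0.15,0,0.37,-0,
 0,-0.26,0,-0.15,0,0.37,-0,
 0,-0.26,0,-0.15,0,0.37,-0,
 0,-0.26,0,-0.15,0,0.37,-0,
 0,-0.26,0,-0.15,0,0.37,-0,
 0,-0.26,0,-0.15,0,0.37,-0,
 0,-0.26,0,-0.15,0,0.37,-0,
 0,-0.26,0,-0.15,0,0.37,-0]
```

View pics/a3.png

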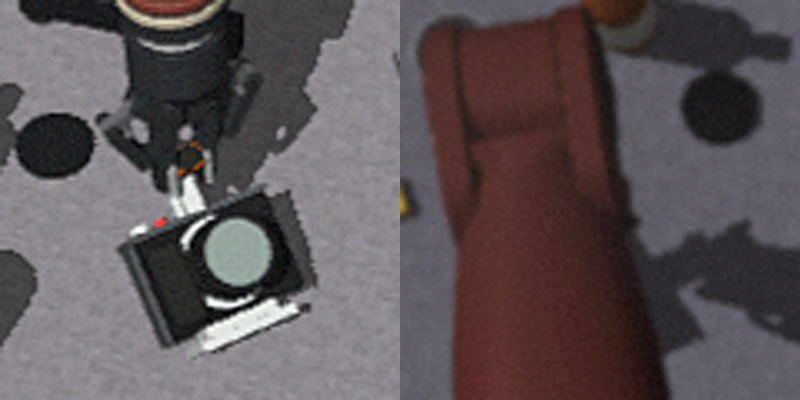

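>>> servo_tool(motion=[0, -0.26, 0, -0.15, 0, 0.37, 0, 0, -0.26, 0, -0.15, 0, 0.37, 0, 0, -0.26, 0, -0.15, 0, 0.37, 0, 0, -0.26, 0, -0.15, 0, 0.37, 0, 0, -0.26, 0, -0.15, 0, 0.37, 0, 0, -0.26, 0, -0.15, 0, 0.37, 0, 0, -0.26, 0, -0.15, 0, 0.37, 0, 0, -0.26, 0, -0.15, 0, 0.37, 0, 0, -0.26, 0, -0.15, 0, 0.37, 0, 0, -0.26, 0, -0.15, 0, 0.37, 0])

```text
time_s: 10.1
position: [0.4917, 0.2946, 0.1425]
tool_rot: [[0.546, -0.798, 0.256], [-0.721, -0.603, -0.341], [0.426, 0.001, -0.905]]
force: [-0.1, -0.0, -1.9]
width: 0.0211
```

```bash
python3 tipplan.py 31.5 10 -0.0005
```

```text
t 10.1 p [0.4917 0.2946 0.1425] q [ 30.5   1.  -12.6  73.4 -25.1 -97.3] F [-0.1 -0.  -1.9] w 0.0211
[[ 0.546 -0.798  0.256]
 [-0.721 -0.603 -0.341]
 [ 0.426  0.001 -0.905]]
rows 10 max 0.39
[0,-0.28,0,-0.15,0,0.39,0,
 0,-0.28,0,-0.15,0,0.39,0,
 0,-0.28,0,-0.15,0,0.39,0,
 0,-0.28,0,-0.15,0,0.39,0,
 0,-0.28,0,-0.15,0,0.39,0,
 0,-0.28,0,-0.15,0,0.39,0,
 0,-0.28,0,-0.15,0,0.39,0,
 0,-0.28,0,-0.15,0,0.39,0,
 0,-0.28,0,-0.15,0,0.39,0,
 0,-0.28,0,-0.15,0,0.39,0]
```

>>> servo_tool(motion=[0, -0.27, 0, -0.145, 0, 0.37, 0, 0, -0.27, 0, -0.145, 0, 0.37, 0, 0, -0.27, 0, -0.145, 0, 0.37, 0, 0, -0.27, 0, -0.145, 0, 0.37, 0, 0, -0.27, 0, -0.145, 0, 0.37, 0, 0, -0.27, 0, -0.145, 0, 0.37, 0, 0, -0.27, 0, -0.145, 0, 0.37, 0, 0, -0.27, 0, -0.145, 0, 0.37, 0])

```text
time_s: 10.9
position: [0.4565, 0.3429, 0.135]
tool_rot: [[0.394, -0.8, 0.452], [-0.518, -0.6, -0.61], [0.759, 0.006, -0.651]]
force: [-2.3, -0.0, 1.7]
width: 0.0214
```

```bash
cat > snap.py <<'E'
from h import *
import cv2,sys
def snap(name,sw,tw):
    S=get_image("side");T=get_image("top")
    im=np.zeros((400,800,3),np.uint8)
    for P,w,x in((S,sw,0),(T,tw,400)):
        r,c,h=w;im[:,x:x+400]=cv2.resize(P["img"][r:r+h,c:c+h],(400,400),interpolation=cv2.INTER_CUBIC)
    cv2.imwrite(f"pics/{name}.png",im[:,:,::-1]);return S,T
if __name__=="__main__":
    snap(sys.argv[1],eval(sys.argv[2]),eval(sys.argv[3]))
E
python3 - <<'E'
from h import *
o=st();from sim import F
print("tilt",np.degrees(np.arctan2(np.linalg.norm(o["tool_rot"][:2,2]),-o["tool_rot"][2,2])))
E
python3 snap.py a4 "(260,260,120)" "(180,160,120)"
```

```text
t 10.9 p [0.4565 0.3429 0.135 ] q [ 46.1  16.7  -4.4  79.9 -48.5 -76. ] F [-2.3 -0.   1.7] w 0.0214
[[ 0.394 -0.8    0.452]
 [-0.518 -0.6   -0.61 ]
 [ 0.759  0.006 -0.651]]
tilt 49.38747348852922
```

View pics/a4.png

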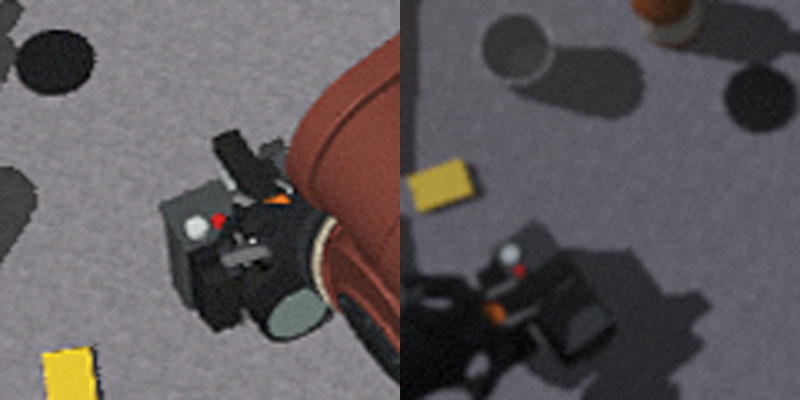

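>>> servo_tool(motion=[0, -0.27, 0, -0.14, 0, 0.37, 0, 0, -0.22, 0, -0.12, 0, 0.3, 0, 0, 0, 0, 0, 0, 0, 0])

```text
time_s: 11.3
position: [0.4492, 0.3543, 0.1301]
tool_rot: [[0.351, -0.799, 0.487], [-0.456, -0.601, -0.657], [0.818, 0.009, -0.575]]
force: [-3.4, 0.9, 5.7]
width: 0.0213
```

```bash
python3 - <<'E'
from h import *
o=st()
print("tilt",np.degrees(np.arctan2(np.linalg.norm(o["tool_rot"][:2,2]),-o["tool_rot"][2,2])))
from sim import tip;print(tip(90,35))
E
```

```text
t 11.3 p [0.4492 0.3543 0.1301] q [ 49.   22.8  -0.4  83.8 -53.  -69.7] F [-3.4  0.9  5.7] w 0.0213
[[ 0.351 -0.799  0.487]
 [-0.456 -0.601 -0.657]
 [ 0.818  0.009 -0.575]]
tilt 54.877523289043836
(array([0.44634636, 0.35448729, 0.13369066]), array([[ 0.34917121, -0.79335334,  0.49866817],
       [-0.45504878, -0.60876143, -0.64987701],
       [ 0.81915204,  0.        , -0.57357644]]))
```

>>> servo_tool(motion=[50, 0, 0, 0, 0, 0, 0, 60, 0, 0, 0, 0, 0, 0, 60, 0, 0, 0, 0, 0, 0, 60, 0, 0, 0, 0, 0, 0, 60, 0, 0, 0, 0, 0, 0, 60, 0, 0, -0.6, 0, 0, 0, 60, 0, 0, -0.9, 0, 0, 0, 60, 0, 0, -0.9, 0, 0, 0, 60, 0, 0, -0.9, 0, 0, 0])

```text
time_s: 12.2
position: [0.4097, 0.4056, 0.1762]
tool_rot: [[0.353, -0.804, 0.478], [-0.457, -0.594, -0.662], [0.816, 0.016, -0.578]]
force: [0.1, 0.4, -1.0]
width: 0.0601
```

```bash
python3 -c "
from h import *
st()"; python3 snap.py a5 "(260,260,120)" "(180,160,120)"
```

```text
t 12.2 p [0.4097 0.4056 0.1762] q [ 54.6  29.   11.9  97.4 -50.6 -60.7] F [ 0.1  0.4 -1. ] w 0.0601
[[ 0.353 -0.804  0.478]
 [-0.457 -0.594 -0.662]
 [ 0.816  0.016 -0.578]]
```

View pics/a5.png

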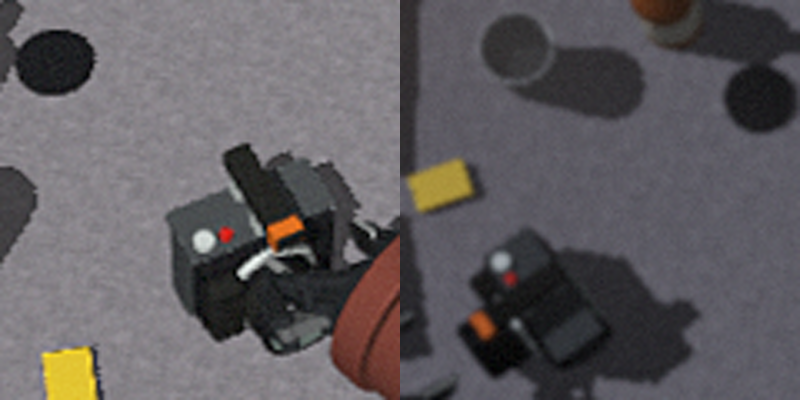

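```bash
cat > hm.py <<'E'
from h import *
import cv2
def hm(lo=.141,hi=.156,c0=(.455,.345),rad=.08,pics=None):
    S,T=pics or (get_image("side"),get_image("top"));out=[]
    for n,P in(("S",S),("T",T)):
        c=proj(P,[*c0,.15]).astype(int);rr,cc=np.mgrid[c[0]-45:c[0]+45,c[1]-45:c[1]+45];rr=rr.ravel();cc=cc.ravel()
        X=np.array([dep(P,(r,q)) for r,q in zip(rr,cc)])
        m=(X[:,2]>lo)&(X[:,2]<hi)&(np.linalg.norm(X[:,:2]-c0,axis=1)<rad)
        M=np.zeros((90,90),np.uint8);M.ravel()[m]=1
        k,lab,stt,cen=cv2.connectedComponentsWithStats(M)
        j=1+np.argmax(stt[1:,4]);m=lab.ravel()==j;Y=X[m]
        r=cv2.minAreaRect((Y[:,:2]*1000).astype(np.float32))
        print(n,m.sum(),Y.mean(0).round(4),"z",np.median(Y[:,2]).round(4),[np.round(v,1) for v in r])
        out.append(r)
    return S,T,out
if __name__=="__main__": hm()
E
python3 hm.py
```

```text
S 290 [0.4559 0.3464 0.147 ] z 0.147 [array([456.5, 344.5]), array([23.7, 93.5]), np.float64(37.4)]
T 219 [0.457  0.3395 0.1483] z 0.1484 [array([457.3, 339.5]), array([22.8, 89.7]), np.float64(36.4)]
```

```bash
python3 - <<'E'
from h import *
o=st();R0=np.array(o["tool_rot"])
x=np.array([np.cos(np.radians(127)),np.sin(np.radians(127)),0]);y=np.cross([0,0,1],x)
R=rot(y,np.array([0,0,-1.]));G=np.array([.457,.342,.129])-.007*x;print(G,R.round(3))
plan([(R0,o["position"]+[0,0,.08],4),(R,G+[0,0,.10],9)],85)
from fk2 import ik;print(ik(G,R,[30,0,0,90,0,-90]))
E
```

```text
t 12.4 p [0.4102 0.4056 0.1754] q [ 54.5  28.9  11.8  97.1 -50.7 -60.8] F [-0.3  0.1 -0.3] w 0.0602
[[ 0.354 -0.804  0.479]
 [-0.457 -0.595 -0.661]
 [ 0.816  0.015 -0.578]]
[0.46121271 0.33640955 0.129     ] [[ 0.602 -0.799  0.   ]
 [-0.799 -0.602  0.   ]
 [ 0.     0.    -1.   ]]
rows 13 max 0.76
[85,0.65,0.01,-0.46,0,0,0,
 85,0.65,0.01,-0.46,0,0,0,
 85,0.65,0.01,-0.46,0,0,0,
 85,0.65,0.01,-0.46,0,0,0,
 85,0.12,-0,0.38,0.01,-0.76,-0,
 85,0.16,-0,0.36,0.01,-0.76,-0,
 85,0.2,0,0.34,0.01,-0.76,-0,
 85,0.24,0,0.32,0.01,-0.76,-0,
 85,0.27,0,0.29,0.01,-0.76,-0,
 85,0.3,0,0.26,0.01,-0.76,-0,
 85,0.33,0,0.23,0.01,-0.76,-0,
 85,0.35,0,0.2,0.01,-0.76,-0,
 85,0.37,0,0.16,0.01,-0.76,-0]
(array([ 2.29393224e+01,  1.80239348e+00, -1.02950817e+01,  7.79025248e+01,
       -1.26816303e-08, -1.04060678e+02]), np.float64(1.1562993898127276e-09))
```

>>> servo_tool(motion=[85, 0.65, 0.01, -0.46, 0, 0, 0, 85, 0.65, 0.01, -0.46, 0, 0, 0, 85, 0.65, 0.01, -0.46, 0, 0, 0, 85, 0.65, 0.01, -0.46, 0, 0, 0, 85, 0.12, 0, 0.38, 0.01, -0.76, 0, 85, 0.16, 0, 0.36, 0.01, -0.76, 0, 85, 0.2, 0, 0.34, 0.01, -0.76, 0, 85, 0.24, 0, 0.32, 0.01, -0.76, 0, 85, 0.27, 0, 0.29, 0.01, -0.76, 0, 85, 0.3, 0, 0.26, 0.01, -0.76, 0, 85, 0.33, 0, 0.23, 0.01, -0.76, 0, 85, 0.35, 0, 0.2, 0.01, -0.76, 0, 85, 0.37, 0, 0.16, 0.01, -0.76, 0])

```text
time_s: 13.7
position: [0.4654, 0.3259, 0.2175]
tool_rot: [[0.6, -0.8, -0.025], [-0.8, -0.6, 0.018], [-0.029, 0.01, -1.0]]
force: [-0.2, 0.1, -0.8]
width: 0.0853
```

```bash
python3 - <<'E'
from h import *
o=st()
x=np.array([np.cos(np.radians(127)),np.sin(np.radians(127)),0]);y=np.cross([0,0,1],x)
R=rot(y,np.array([0,0,-1.]));G=np.array([.457,.342,.129])-.007*x
plan([(R,G,9)],85)
E
```

```text
t 13.7 p [0.4654 0.3259 0.2175] q [  21.     1.2   -1.7   88.1    1.5 -105.8] F [-0.2  0.1 -0.8] w 0.0853
[[ 0.6   -0.8   -0.025]
 [-0.8   -0.6    0.018]
 [-0.029  0.01  -1.   ]]
rows 9 max 0.39
[85,-0.04,-0.02,0.39,0.01,0.02,-0,
 85,-0.04,-0.02,0.39,0.01,0.02,-0,
 85,-0.04,-0.02,0.39,0.01,0.02,-0,
 85,-0.04,-0.02,0.39,0.01,0.02,-0,
 85,-0.04,-0.02,0.39,0.01,0.02,-0,
 85,-0.04,-0.01,0.39,0.01,0.02,-0,
 85,-0.04,-0.01,0.39,0.01,0.02,-0,
 85,-0.05,-0.01,0.39,0.01,0.02,-0,
 85,-0.05,-0.01,0.39,0.01,0.02,-0]
```

>>> servo_tool(motion=[85, -0.04, -0.02, 0.39, 0.01, 0.02, 0, 85, -0.04, -0.02, 0.39, 0.01, 0.02, 0, 85, -0.04, -0.02, 0.39, 0.01, 0.02, 0, 85, -0.04, -0.02, 0.39, 0.01, 0.02, 0, 85, -0.04, -0.02, 0.39, 0.01, 0.02, 0, 85, -0.04, -0.01, 0.39, 0.01, 0.02, 0, 85, -0.04, -0.01, 0.39, 0.01, 0.02, 0, 85, -0.05, -0.01, 0.36, 0.01, 0.02, 0, 85, -0.05, -0.01, 0.3, 0.01, 0.02, 0, 85, 0, 0, 0, 0, 0, 0])

```text
time_s: 14.7
position: [0.4599, 0.3346, 0.1216]
tool_rot: [[0.599, -0.801, -0.0], [-0.801, -0.599, 0.0], [-0.0, 0.0, -1.0]]
force: [0.3, -0.1, -0.3]
width: 0.0848
```

```bash
python3 -c "
from h import *
st()"; python3 snap.py a6 "(260,260,120)" "(180,160,120)"
```

```text
t 14.7 p [0.4599 0.3346 0.1216] q [  22.9    1.2  -11.6   77.2    0.  -103.9] F [ 0.3 -0.1 -0.3] w 0.0848
[[ 0.599 -0.801 -0.   ]
 [-0.801 -0.599  0.   ]
 [-0.     0.    -1.   ]]
```

View pics/a6.png

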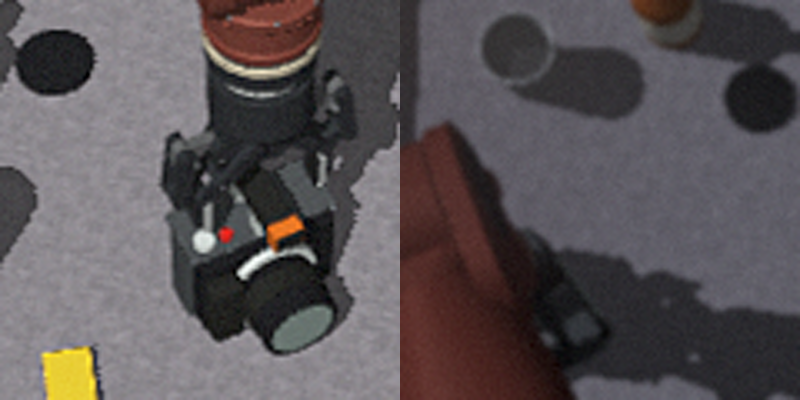

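>>> servo_tool(motion=[85, 0, 0, -0.25, 0, 0, 0, 0, 0, 0, 0, 0, 0, 0, 0, 0, 0, 0, 0, 0, 0, 0, 0, 0, 0, 0, 0, 0, 0, 0, 0, 0, 0, 0, 0, 0, 0, 0, 0, 0, 0, 0, 0, 0, 0, 0, 0, 0, 0, 0, 0, 0, 0, 0, 0, 0, 0, 0, 0, 0, 0, 0, 0])

```text
time_s: 15.7
position: [0.4621, 0.3346, 0.1323]
tool_rot: [[0.598, -0.802, 0.004], [-0.802, -0.598, 0.002], [0.001, -0.004, -1.0]]
force: [-0.3, 0.2, 1.7]
width: 0.0206
```

```bash
python3 - <<'E'
from h import *
st()
from hm import hm
S,T,r=hm()
for n in "slider clamp drop_in lever_pivot lever_end knob_grip pointer marker".split(): find(n,S,T)
E
```

```text
t 15.7 p [0.4621 0.3346 0.1323] q [  22.8    0.9  -10.8   78.     0.  -103.9] F [-0.3  0.2  1.7] w 0.0206
[[ 0.598 -0.802  0.004]
 [-0.802 -0.598  0.002]
 [ 0.001 -0.004 -1.   ]]
S 247 [0.449  0.3547 0.1476] z 0.1476 [array([446.7, 351.7]), array([47.1, 69.6]), np.float64(52.9)]
T 34 [0.4777 0.309  0.1486] z 0.1489 [array([478.5, 312.6]), array([22.4, 20.9]), np.float64(34.8)]
slider [ 6.117e-01 -1.867e-01 -3.000e-04] err 0.0063 conf 0.57 0.95 [203. 315.] [228. 367.]
clamp [0.4702 0.2461 0.4664] err 0.0555 conf 0.96 0.75 [188. 315.] [270. 211.]
drop_in [ 0.6042 -0.186   0.0558] err 0.0020 conf 0.98 0.97 [192. 319.] [225. 368.]
lever_pivot S [] T [(array([239., 355.]), 0.5)]
lever_end S [] T [(array([270., 349.]), 0.72)]
knob_grip S [] T [(array([258., 404.]), 0.45)]
pointer [ 0.7197 -0.1475  0.0341] err 0.0039 conf 0.81 0.63 [201. 282.] [190. 355.]
marker [ 0.7163 -0.1317  0.0249] err 0.0027 conf 0.54 0.45 [206. 280.] [194. 350.]
```

```bash
python3 - <<'E'
from h import *
import cv2
S=get_image("side");T=get_image("top")
# strip: white pixels near the +x side
for n,P in(("S",S),("T",T)):
    img=P["img"].astype(int);pts=[];blk=[]
    rr,cc=np.mgrid[100:320,230:480];rr=rr.ravel();cc=cc.ravel()
    X=np.array([dep(P,(r,c)) for r,c in zip(rr,cc)]);I=img[rr,cc]
    near=(X[:,0]>.68)&(X[:,0]<.76)&(X[:,1]>-.45)&(X[:,1]<.02)&(X[:,2]>.028)&(X[:,2]<.05)
    w=near&(I.min(1)>120)
    Y=X[w];v=cv2.fitLine((Y[:,:2]).astype(np.float32),cv2.DIST_HUBER,0,.001,.001).ravel()
    print(n,"strip",w.sum(),np.degrees(np.arctan2(v[0],v[1])),Y.mean(0).round(3),Y.min(0).round(3),Y.max(0).round(3), "minrect",cv2.minAreaRect((Y[:,:2]*1000).astype(np.float32)))
    f=(X[:,0]>.45)&(X[:,0]<.78)&(X[:,1]>-.5)&(X[:,1]<.05)&(X[:,2]>.040)&(X[:,2]<.054)&(I.max(1)<70)
    r=cv2.minAreaRect((X[f][:,:2]*1000).astype(np.float32));print("feet+carr",f.sum(),r)
    w=(X[:,0]>.5)&(X[:,0]<.68)&(X[:,1]>-.3)&(X[:,1]<-.1)&(X[:,2]>.05)&(X[:,2]<.075)&(I.min(1)>110)
    r=cv2.minAreaRect((X[w][:,:2]*1000).astype(np.float32));print("bed/jaws",w.sum(),np.median(X[w],0),r)
    red=(I[:,0]>110)&(I[:,1]<60)&(X[:,1]<.03);R=X[red];lev=R[:,0]<.6
    print("lever",lev.sum(),R[lev].min(0).round(3),R[lev].max(0).round(3),"z",np.median(R[lev][:,2]),"ang",(lambda v:np.degrees(np.arctan2(v[1],v[0])))(cv2.fitLine(R[lev][:,:2].astype(np.float32),cv2.DIST_HUBER,0,.001,.001).ravel()))
    mk=R[~lev];print("marker",len(mk),mk.mean(0).round(4),mk.min(0).round(3),mk.max(0).round(3))
    yel=(I[:,0]>130)&(I[:,1]>100)&(I[:,2]<90)&(X[:,0]>.65)&(X[:,0]<.76)&(X[:,1]<-.05)&(X[:,1]>-.3);print("pointer",yel.sum(),X[yel].mean(0).round(4),X[yel].min(0).round(3),X[yel].max(0).round(3))
E
python3 snap.py a7 "(130,255,130)" "(165,300,120)"
```

```text
S strip 520 5.8510585 [ 0.705 -0.188  0.034] [ 0.681 -0.424  0.028] [ 0.739 -0.033  0.049] minrect ((699.3810424804688, -228.11428833007812), (392.3583679199219, 55.04182815551758), 86.42213439941406)
feet+carr 839 ((637.5580444335938, -211.7686004638672), (451.0057373046875, 149.07919311523438), 83.55313873291016)
bed/jaws 226 [ 0.64376264 -0.16781306  0.05978366] ((633.1638793945312, -182.12474060058594), (94.35626983642578, 54.773460388183594), 86.46923828125)
lever 14 [ 0.098 -0.062  0.004] [0.117 0.024 0.02 ] z 0.01223118359341857 ang 87.65285
marker 21 [ 0.7241 -0.1209  0.036 ] [ 0.709 -0.161 -0.003] [ 0.735 -0.108  0.045]
pointer 10 [ 0.7144 -0.1411  0.0442] [ 0.703 -0.164  0.025] [ 0.722 -0.133  0.051]
T strip 569 6.213079 [ 0.708 -0.236  0.036] [ 0.68  -0.425  0.028] [ 0.74  -0.038  0.049] minrect ((696.0433349609375, -229.42832946777344), (389.4097595214844, 46.97857666015625), 83.66121673583984)
feet+carr 2857 ((597.7144165039062, -216.66525268554688), (442.5425109863281, 233.14578247070312), 83.8380355834961)
bed/jaws 779 [ 0.60863326 -0.18790252  0.05968044] ((605.1104736328125, -186.5015106201172), (89.86429595947266, 107.86995697021484), 83.11486053466797)
lever 48 [ 0.244 -0.143  0.076] [0.527 0.012 1.857] z 0.08849825943319067 ang -15.628658
marker 38 [ 0.8155 -0.0473  0.0462] [ 0.712 -0.128  0.032] [0.903 0.028 0.057]
pointer 5 [ 0.7211 -0.1459  0.0401] [ 0.71  -0.148  0.034] [ 0.726 -0.144  0.046]
```

View pics/a7.png

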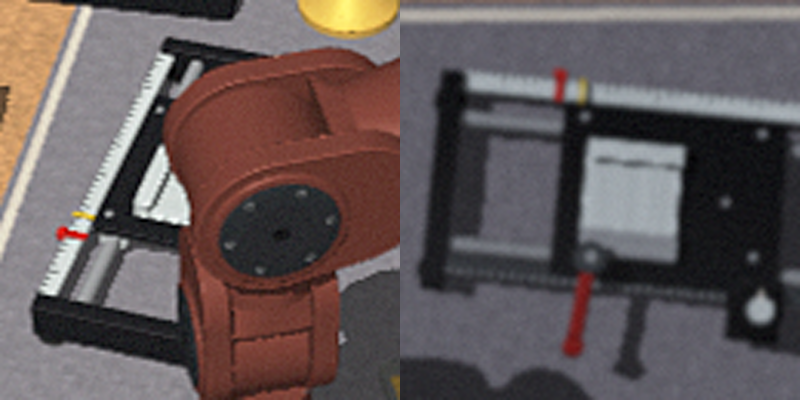

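```bash
cat >> h.py <<'E'
yw=np.radians(-6.1);XS=np.array([np.cos(yw),np.sin(yw),0]);YS=np.array([-np.sin(yw),np.cos(yw),0]);DI=np.array([.6045,-.1862,.056]);CL=DI+.008*XS
RP=rot(YS,np.array([0,0,-1.]))
E
python3 - <<'E'
from h import *
o=st();R0=o["tool_rot"];P=DI+.006*XS+[0,0,.1323]
plan([(R0,o["position"]+[0,0,.13],8),(RP,P+[0,0,.075],28)],0)
from fk2 import ik;print(ik(P,RP,[-10,0,0,90,0,-20]))
E
```

```text
t 16.8 p [0.4621 0.3346 0.1323] q [  22.8    0.9  -10.8   78.     0.  -103.9] F [-1.8 -0.9  1.5] w 0.0212
[[ 0.598 -0.802  0.004]
 [-0.802 -0.598  0.002]
 [ 0.001 -0.004 -1.   ]]
rows 36 max 0.77
[0,0,-0,-0.65,0,0,0,
 0,0,-0,-0.65,0,0,0,
 0,0,-0,-0.65,0,0,0,
 0,0,-0,-0.65,0,0,0,
 0,0,-0,-0.65,0,0,0,
 0,0,-0,-0.65,0,0,0,
 0,0,-0,-0.65,0,0,0,
 0,0,-0,-0.65,0,0,0,
 0,0.72,0.28,-0,-0,0,0.59,
 0,0.74,0.21,-0,-0,0,0.59,
 0,0.76,0.15,-0,-0,0,0.59,
 0,0.77,0.09,-0,-0,0,0.59,
 0,0.77,0.02,-0,-0,0,0.59,
 0,0.77,-0.04,-0,-0,0,0.59,
 0,0.77,-0.1,-0,-0,0,0.59,
 0,0.76,-0.17,-0,-0,0,0.59,
 0,0.74,-0.23,-0,-0,0,0.59,
 0,0.72,-0.29,-0,-0,0,0.59,
 0,0.69,-0.35,-0,-0,0,0.59,
 0,0.66,-0.4,-0,-0,0,0.59]
[0,0.63,-0.46,-0,-0,0,0.59,
 0,0.59,-0.51,-0,-0,0,0.59,
 0,0.54,-0.55,-0,-0,0,0.59,
 0,0.49,-0.6,-0,-0,0,0.59,
 0,0.44,-0.63,-0,-0,0,0.59,
 0,0.39,-0.67,-0,-0,0,0.59,
 0,0.33,-0.7,-0,-0,0,0.59,
 0,0.27,-0.72,-0,-0,0,0.59,
 0,0.21,-0.74,-0,-0,0,0.59,
 0,0.15,-0.76,-0,-0,0,0.59,
 0,0.09,-0.77,-0,-0,0,0.59,
 0,0.02,-0.77,-0,-0,0,0.59,
 0,-0.04,-0.77,-0,-0,0,0.59,
 0,-0.1,-0.77,-0,-0,0,0.59,
 0,-0.17,-0.76,-0,-0,0,0.59,
 0,-0.23,-0.74,-0,-0,0,0.59]
(array([-2.87704788e+01,  1.26595086e+01,  7.63041919e+00,  8.49709105e+01,
        4.68769406e-09, -2.26704788e+01]), np.float64(1.7646112848033335e-09))
```

>>> servo_tool(motion=[0, 0, 0, -0.3, 0, 0, 0, 0, 0, 0, -0.65, 0, 0, 0, 0, 0, 0, -0.65, 0, 0, 0, 0, 0, 0, -0.65, 0, 0, 0, 0, 0, 0, -0.65, 0, 0, 0, 0, 0, 0, -0.65, 0, 0, 0, 0, 0, 0, -0.65, 0, 0, 0, 0, 0, 0, -0.65, 0, 0, 0, 0, 0.72, 0.28, 0, 0, 0, 0.59, 0, 0.74, 0.21, 0, 0, 0, 0.59, 0, 0.76, 0.15, 0, 0, 0, 0.59, 0, 0.77, 0.09, 0, 0, 0, 0.59, 0, 0.77, 0.02, 0, 0, 0, 0.59, 0, 0.77, -0.04, 0, 0, 0, 0.59, 0, 0.77, -0.1, 0, 0, 0, 0.59, 0, 0.76, -0.17, 0, 0, 0, 0.59, 0, 0.74, -0.23, 0, 0, 0, 0.59])

```text
time_s: 18.5
position: [0.5041, 0.1614, 0.266]
tool_rot: [[-0.124, -0.992, -0.006], [-0.992, 0.124, -0.001], [0.001, 0.006, -1.0]]
force: [-0.0, -0.5, -7.8]
width: 0.0209
```

```bash
python3 - <<'E'
from h import *
o=st();P=DI+.006*XS+[0,0,.1323]
plan([(RP,P+[0,0,.07],20)],0)
E
```

```text
t 18.5 p [0.5041 0.1614 0.266 ] q [  3.6  -5.5  -3.2  92.7  -0.  -79.3] F [-0.  -0.5 -7.8] w 0.0209
[[-0.124 -0.992 -0.006]
 [-0.992  0.124 -0.001]
 [ 0.001  0.006 -1.   ]]
rows 20 max 0.73
[0,0.66,-0.3,0.01,0,-0,0.56,
 0,0.64,-0.35,0.01,0,-0,0.56,
 0,0.61,-0.4,0.01,0,-0,0.56,
 0,0.58,-0.44,0.01,0,-0,0.56,
 0,0.54,-0.49,0.01,0,-0,0.56,
 0,0.5,-0.53,0.01,0,-0,0.56,
 0,0.46,-0.56,0.01,0,-0,0.56,
 0,0.41,-0.6,0.01,0,-0,0.56,
 0,0.37,-0.63,0.01,0,-0,0.56,
 0,0.32,-0.66,0.01,0,-0,0.56,
 0,0.27,-0.68,0.01,0,-0,0.56,
 0,0.21,-0.7,0.01,0,-0,0.56,
 0,0.16,-0.71,0.01,0,-0,0.56,
 0,0.1,-0.72,0.01,0,-0,0.56,
 0,0.05,-0.73,0.01,0,-0,0.56,
 0,-0.01,-0.73,0.01,0,-0,0.56,
 0,-0.07,-0.73,0.01,0,-0,0.56,
 0,-0.12,-0.72,0.01,0,-0,0.56,
 0,-0.18,-0.71,0.02,0,-0,0.56,
 0,-0.23,-0.69,0.02,0,-0,0.56]
```

>>> servo_tool(motion=[0, 0.66, -0.3, 0.01, 0, 0, 0.56, 0, 0.64, -0.35, 0.01, 0, 0, 0.56, 0, 0.61, -0.4, 0.01, 0, 0, 0.56, 0, 0.58, -0.44, 0.01, 0, 0, 0.56, 0, 0.54, -0.49, 0.01, 0, 0, 0.56, 0, 0.5, -0.53, 0.01, 0, 0, 0.56, 0, 0.46, -0.56, 0.01, 0, 0, 0.56, 0, 0.41, -0.6, 0.01, 0, 0, 0.56, 0, 0.37, -0.63, 0.01, 0, 0, 0.56, 0, 0.32, -0.66, 0.01, 0, 0, 0.56, 0, 0.27, -0.68, 0.01, 0, 0, 0.56, 0, 0.21, -0.7, 0.01, 0, 0, 0.56, 0, 0.16, -0.71, 0.01, 0, 0, 0.56, 0, 0.1, -0.72, 0.01, 0, 0, 0.56, 0, 0.05, -0.73, 0.01, 0, 0, 0.56, 0, -0.01, -0.73, 0.01, 0, 0, 0.56, 0, -0.07, -0.73, 0.01, 0, 0, 0.56, 0, -0.12, -0.72, 0.01, 0, 0, 0.56, 0, -0.18, -0.71, 0.02, 0, 0, 0.56, 0, -0.23, -0.69, 0.02, 0, 0, 0.56])

```text
time_s: 20.5
position: [0.5955, -0.2047, 0.2717]
tool_rot: [[-0.983, 0.185, -0.012], [0.185, 0.983, 0.003], [0.013, 0.001, -1.0]]
force: [0.9, 0.3, -8.4]
width: 0.0209
```

```bash
python3 - <<'E'
from h import *
from hm import hm
o=st();P=DI+.006*XS+[0,0,.1323]
plan([(RP,P+[0,0,.03],6)],0)
from snap import snap
S,T=snap("b1","(130,255,130)" and (120,255,140),(165,300,120))
for n in ("camera","lens_front","handle","drop_in"): find(n,S,T)
E
```

```text
t 20.5 p [ 0.5955 -0.2047  0.2717] q [-30.8  12.9  16.6  94.4  -0.2 -20.1] F [ 0.9  0.3 -8.4] w 0.0209
[[-0.983  0.185 -0.012]
 [ 0.185  0.983  0.003]
 [ 0.013  0.001 -1.   ]]
rows 6 max 0.36
[0,-0.08,0.14,0.36,0,-0.02,-0.09,
 0,-0.08,0.13,0.36,0,-0.02,-0.09,
 0,-0.08,0.13,0.36,0,-0.02,-0.09,
 0,-0.08,0.13,0.36,0,-0.02,-0.09,
 0,-0.08,0.13,0.36,0,-0.02,-0.09,
 0,-0.09,0.13,0.36,0,-0.02,-0.09]
camera S [(array([169., 328.]), 0.92)] T []
lens_front S [(array([150., 301.]), 0.61)] T []
handle S [] T [(array([189., 353.]), 0.57), (array([269., 124.]), 0.42)]
drop_in S [(array([192., 319.]), 0.65)] T []
```

View pics/b1.png

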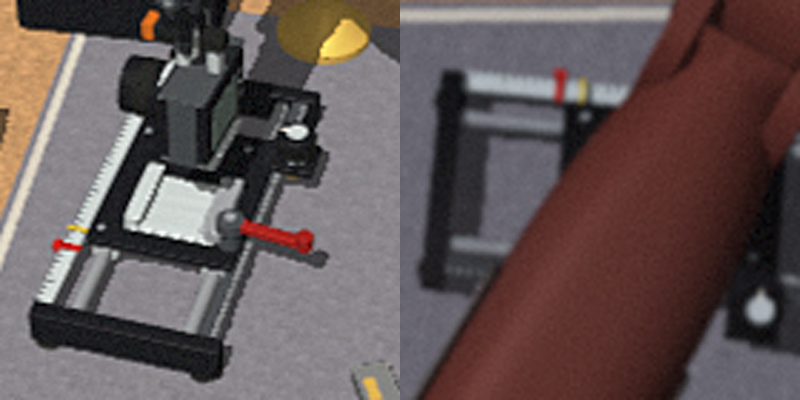

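>>> servo_tool(motion=[0, -0.08, 0.14, 0.36, 0, -0.02, -0.09, 0, -0.08, 0.13, 0.36, 0, -0.02, -0.09, 0, -0.08, 0.13, 0.36, 0, -0.02, -0.09, 0, -0.08, 0.13, 0.36, 0, -0.02, -0.09, 0, -0.08, 0.13, 0.3, 0, -0.02, -0.09, 0, 0, 0, 0, 0, 0, 0])

```text
time_s: 21.6
position: [0.6083, -0.1857, 0.2227]
tool_rot: [[-0.994, 0.11, 0.002], [0.11, 0.994, 0.002], [-0.001, 0.002, -1.0]]
force: [0.2, -0.1, -7.6]
width: 0.0209
```

```bash
cat > lcheck.py <<'E'
from h import *
import cv2
from snap import snap
o=st();P=DI+.006*XS+[0,0,.1323]
e=o["position"]-P;print("err xs,ys,z",e@XS,e@YS,e[2])
plan([(RP,P+[0,0,.02],3)],0)
S,T=snap("b2",(130,265,110),(165,300,120))
# project model of predicted camera into side image
O=o["position"]-.006*XS-[0,0,.1323]
ang=np.arctan2(o["tool_rot"][1,1],o["tool_rot"][0,1])-np.pi/2
xs=np.array([np.cos(ang),np.sin(ang),0]);ys=np.array([-np.sin(ang),np.cos(ang),0])
im=cv2.resize(S["img"][130:240,265:375],(770,770),interpolation=cv2.INTER_CUBIC)[:600]
def pt(x,y,z,c,base=O,ax=(xs,ys)):
    q=proj(S,base+ax[0]*x/1000+ax[1]*y/1000+[0,0,z/1000]);cv2.circle(im,(int((q[1]-265+.5)*7),int((q[0]-130+.5)*7)),4,c,-1)
for x in(-30,30):
    for y in(-40,40):
        for z in(0,8): pt(x,y,z,(255,0,0))
for x in(-30,30):
    for y in (60,):
        for z in (17,103): pt(x,y,z,(255,255,0))
for x in(-30,60):
    for y in(-11,11): pt(x,y,149,(255,0,255))
for x in(-46,30):
    for y in(-45,45): pt(x,y,15,(0,255,0),CL,(XS,YS))
for x in(-38,26):
    for y in(-45,45): pt(x,y,15,(0,255,255),CL,(XS,YS))
pt(-72,35,24.5,(255,128,0),CL,(XS,YS));pt(-105,-125,29,(255,128,0),CL,(XS,YS));pt(98,55,-11,(255,128,0),CL,(XS,YS))
cv2.imwrite("pics/b3.png",im[:,:,::-1])
E
python3 lcheck.py
```

```text
t 21.6 p [ 0.6083 -0.1857  0.2227] q [-28.8  12.1  10.6  88.4   0.1 -22.5] F [ 0.2 -0.1 -7.6] w 0.0209
[[-0.994  0.11   0.002]
 [ 0.11   0.994  0.002]
 [-0.001  0.002 -1.   ]]
err xs,ys,z -0.002302375777346858 0.0008909112933253483 0.03436469098184425
rows 3 max 0.19
[0,-0.03,-0.01,0.19,0,0,-0.01,
 0,-0.03,-0.01,0.19,0,0,-0.01,
 0,-0.03,-0.01,0.19,0,0,-0.01]
```

View pics/b3.png

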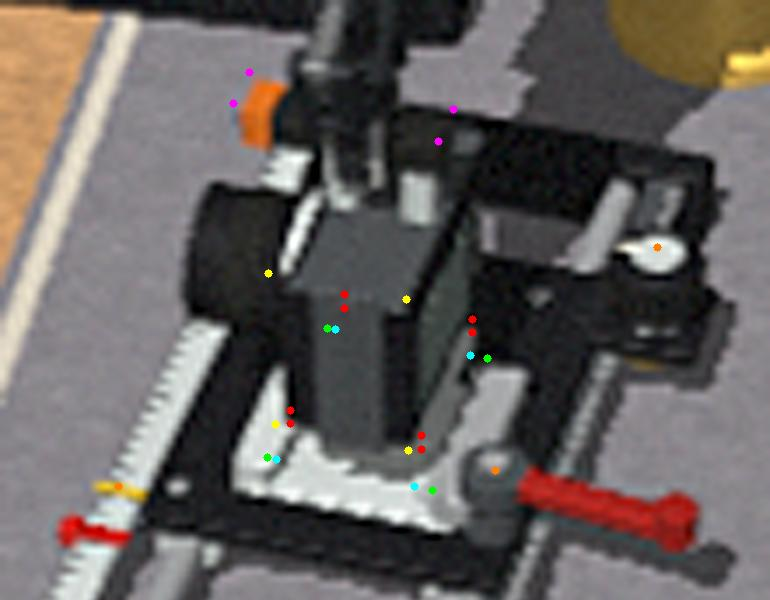

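```bash
cat > cc.py <<'E'
from h import *
def cc(S,O,xs,ys,win=(120,250,270,370)):
    rr,cq=np.mgrid[win[0]:win[1],win[2]:win[3]];rr=rr.ravel();cq=cq.ravel()
    X=np.array([dep(S,(r,c)) for r,c in zip(rr,cq)]);I=S["img"][rr,cq].astype(int)
    C=np.c_[(X-O)@xs,(X-O)@ys,X[:,2]-O[2]]*1000
    org=(I[:,0]>140)&(I[:,0]>I[:,2]*2)&(I[:,1]<I[:,0]*.75)&(C[:,2]>110)&(C[:,2]<170)
    print("orange",org.sum(),C[org].min(0).round(1),C[org].max(0).round(1))
    face=(C[:,1]>50)&(C[:,1]<70)&(C[:,2]>30)&(C[:,2]<90)&(np.abs(C[:,0])<60)
    print("face",face.sum(),np.percentile(C[face],[3,50,97],axis=0).round(1).tolist())
    top=(C[:,2]>97)&(C[:,2]<109)&(np.abs(C[:,1])<75)&(np.abs(C[:,0])<50)&(C[:,1]>15)
    print("top",top.sum(),np.percentile(C[top],[2,50,98],axis=0).round(1).tolist())
    return C,I
E
python3 - <<'E'
from cc import *
o=st();S=get_image("side")
O=o["position"]-.006*XS-[0,0,.1323]
C,I=cc(S,O,XS,YS)
E
```

```text
t 21.7 p [ 0.6084 -0.1864  0.2241] q [-28.8  12.1  10.7  88.5   0.1 -22.4] F [ 0.8 -0.5 -6.8] w 0.0213
[[-0.994  0.111  0.003]
 [ 0.111  0.994  0.001]
 [-0.003  0.001 -1.   ]]
orange 41 [ 43.2 -15.5 127.9] [ 57.9  17.3 153.3]
face 288 [[-30.4, 52.5, 31.6], [-3.6, 60.5, 60.3], [25.9, 67.2, 87.4]]
top 192 [[-29.6, 16.9, 97.3], [-4.6, 40.6, 101.2], [20.9, 66.1, 106.7]]
```

```bash
python3 - <<'E'
from cc import *
S=get_image("side")
rr,cq=np.mgrid[150:215,290:350];rr=rr.ravel();cq=cq.ravel()
X=np.array([dep(S,(r,c)) for r,c in zip(rr,cq)]);I=S["img"][rr,cq].astype(int)
C=np.c_[(X-CL)@XS,(X-CL)@YS,X[:,2]-CL[2]]*1000
for y in range(-20,50,6):
    m=(C[:,1]>y)&(C[:,1]<y+6)&(np.abs(C[:,0])<80)&(I.min(1)>95)&(C[:,2]>-5)&(C[:,2]<30)
    D=C[m];D=D[np.argsort(D[:,0])];print(y,[(round(a),round(b)) for a,b in D[:,[0,2]]])
E
```

```text
-20 [(-64, 10), (-63, 11), (-62, 2), (-60, 16), (-57, 20), (-57, 7), (-54, 7), (-54, 11), (-53, 12), (-53, 16), (-49, 20), (-47, 12), (-44, 8), (-33, -1), (-31, -2)]
-14 [(-62, 14), (-61, 8), (-58, 15), (-48, 10), (-48, 14), (-32, -3), (-30, -1), (44, 12)]
-8 [(-60, 9), (-60, 13), (-57, 15), (-57, 8), (-53, 14), (-50, 11), (-46, 13), (-38, 7), (-34, -1), (41, 16), (45, 10), (45, 12)]
-2 [(-65, 13), (-64, 14), (-61, 10), (-55, 19), (-55, 13), (-49, 10), (-48, 16), (-46, 14), (-45, 14), (-32, -4), (-32, -2), (-29, -4), (39, 13), (40, 16)]
4 [(-60, 16), (-57, 14), (-53, 14), (-53, 17), (-51, 10), (-50, 16), (-48, 15), (-31, -2), (-30, 3), (-24, -3), (-22, 0), (-18, 0), (-14, -5), (-11, -5), (41, 18), (41, 12), (42, 6), (44, 16), (45, 11)]
10 [(-56, 17), (-49, 16), (-46, 16), (-46, 18), (-45, 1), (-40, 6), (-26, -3), (-22, -2), (-14, -5), (-7, 1), (3, -2), (6, -2), (9, 2), (13, -4), (14, -3), (17, -3), (20, -4), (27, -1), (30, 2), (36, 17), (37, 12), (42, 13), (45, 14)]
16 [(-67, 27), (-50, 13), (-47, 13), (-47, 8), (-44, 10), (-35, 1), (-35, -3), (-31, 6), (-30, -5), (-28, -5), (-28, -3
[... 1833 characters left out ...]
, 10), (43, 13), (43, -2)]
46 [(-63, 6), (-63, 9), (-63, 13), (-59, 17), (-59, 3), (-59, 10), (-58, 21), (-56, 7), (-56, 10), (-56, 14), (-55, -4), (-55, 0), (-54, 17), (-54, 4), (-53, 9), (-52, 15), (-50, 12), (-50, -2), (-49, 11), (-46, 8), (-46, -1), (-46, 10), (-43, -1), (-43, 20), (-40, -1), (-36, -4), (-33, -5), (-30, -4), (-30, -2), (-28, -3), (-27, -1), (-23, 0), (-20, -1), (-17, -4), (-17, -2), (-13, -3), (-11, 1), (-11, -4), (-4, 0), (2, 0), (4, 2), (5, 13), (6, 1), (10, -5), (11, 0), (12, 0), (13, 3), (22, -4), (27, 16), (27, 12), (29, 16), (29, -4), (30, 8), (31, -2), (32, 12), (34, 15), (35, 8), (35, -1), (38, 4), (38, 8), (40, 9), (40, 13), (41, 0), (44, 11), (45, 5), (46, -1)]
```

```bash
sed -i 's/P=DI+.006\*XS/P=DI+.0085*XS/; s/-.006\*XS/-.0085*XS/' lcheck.py; python3 - <<'E'
from h import *
o=st();P=DI+.0085*XS+[0,0,.1323]
e=o["position"]-P;print("err xs,ys,z",e@XS,e@YS,e[2])
plan([(RP,P+[0,0,.02],4)],0)
E
```

```text
t 21.8 p [ 0.6088 -0.1868  0.2251] q [-28.9  12.1  10.8  88.5   0.1 -22.4] F [-0.5  0.6 -7.1] w 0.0208
[[-0.994  0.112  0.004]
 [ 0.112  0.994  0.   ]
 [-0.004  0.001 -1.   ]]
err xs,ys,z -0.004190766174552622 -0.0001902653150968046 0.036797314391680214
rows 4 max 0.17
[0,-0.04,0,0.17,0,0.01,-0.01,
 0,-0.04,0,0.17,0,0.01,-0.01,
 0,-0.04,0,0.17,0,0.01,-0.01,
 0,-0.04,0,0.17,0,0.01,-0.01]
```

>>> servo_tool(motion=[0, -0.04, 0, 0.17, 0, 0.01, -0.01, 0, -0.04, 0, 0.17, 0, 0.01, -0.01, 0, -0.04, 0, 0.17, 0, 0.01, -0.01, 0, -0.04, 0, 0.13, 0, 0.01, -0.01, 0, 0, 0, 0, 0, 0, 0])

```text
time_s: 22.3
position: [0.6136, -0.1883, 0.2089]
tool_rot: [[-0.994, 0.107, -0.0], [0.107, 0.994, -0.0], [0.0, -0.0, -1.0]]
force: [0.6, 0.2, -7.4]
width: 0.0206
```

```bash
python3 lcheck.py;  python3 - <<'E'
from cc import *
o=st();S=get_image("side")
O=CL*1;O[2]=o["position"][2]-.1323
C,I=cc(S,O,XS,YS)
E
```

```text
t 22.3 p [ 0.6136 -0.1883  0.2089] q [-28.7  13.1  10.3  87.2  -0.  -22.6] F [ 0.6  0.2 -7.4] w 0.0206
[[-0.994  0.107 -0.   ]
 [ 0.107  0.994 -0.   ]
 [ 0.    -0.    -1.   ]]
err xs,ys,z 0.0007484114799894844 -0.0011201065813573855 0.0205983785632477
rows 3 max 0.01
[0,0.01,0.01,0.01,-0,-0,-0,
 0,0.01,0.01,0.01,-0,-0,-0,
 0,0.01,0.01,0.01,-0,-0,-0]
t 22.4 p [ 0.6136 -0.1883  0.2095] q [-28.7  13.1  10.3  87.2  -0.  -22.6] F [-0.3 -1.1 -7.4] w 0.0208
[[-0.994  0.107  0.   ]
 [ 0.107  0.994 -0.001]
 [-0.    -0.001 -1.   ]]
orange 38 [ 38.8 -14.3 131.5] [ 52.3  16.  150.6]
face 291 [[-35.0, 52.6, 31.5], [-9.8, 59.6, 59.9], [22.6, 66.9, 88.5]]
top 181 [[-34.1, 16.8, 97.3], [-8.3, 42.5, 101.2], [17.1, 65.7, 106.7]]
```

View pics/b3.png

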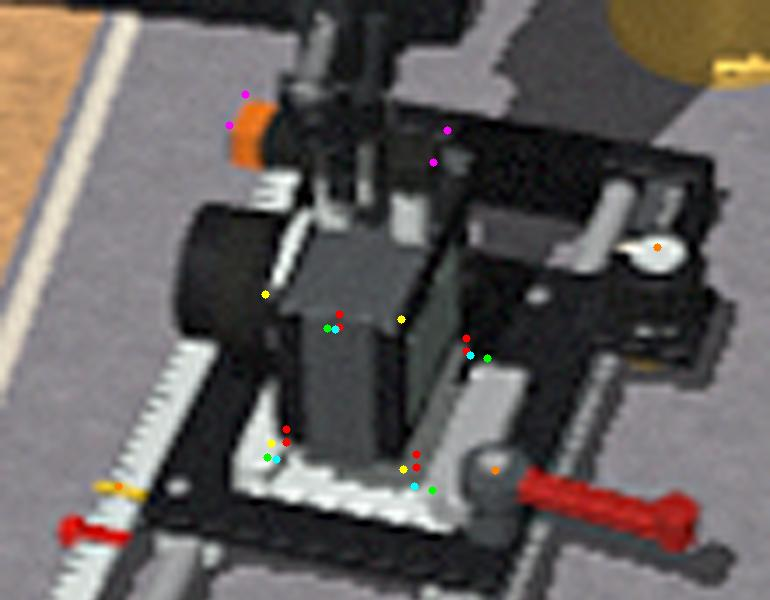

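>>> servo_tool(motion=[0, 0, 0.01, 0.13, 0, 0, 0, 0, 0, 0.01, 0.13, 0, 0, 0, 0, 0, 0.01, 0.13, 0, 0, 0, 0, 0, 0, 0.13, 0, 0, 0, 0, 0, 0, 0.1, 0, 0, 0, 0, 0, 0, 0, 0, 0, 0])

```text
time_s: 23.05
position: [0.6138, -0.1875, 0.1932]
tool_rot: [[-0.994, 0.107, 0.001], [0.107, 0.994, -0.001], [-0.001, -0.001, -1.0]]
force: [-1.5, -0.8, -7.5]
width: 0.0209
```

```bash
python3 lcheck.py
```

```text
t 23.05 p [ 0.6138 -0.1875  0.1932] q [-28.6  13.    8.5  85.4  -0.  -22.5] F [-1.5 -0.8 -7.5] w 0.0209
[[-0.994  0.107  0.001]
 [ 0.107  0.994 -0.001]
 [-0.001 -0.001 -1.   ]]
err xs,ys,z 0.0008966608470164456 -0.00033190561191316897 0.004861214151224896
rows 3 max 0.2
[0,0.01,0,-0.2,-0,0,-0,
 0,0.01,0,-0.2,-0,0,-0,
 0,0.01,0,-0.2,-0,0,-0]
```

View pics/b3.png

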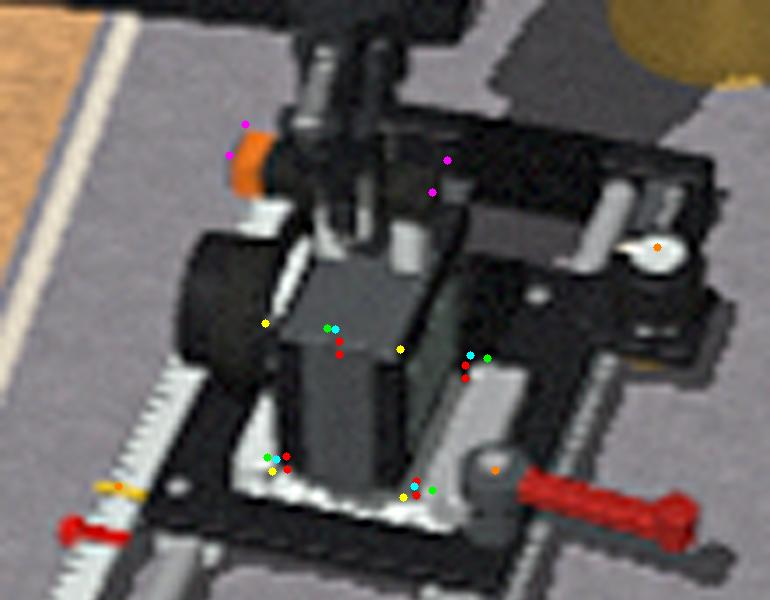

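>>> servo_tool(motion=[0, 0, 0, 0.08, 0, 0, 0, 0, 0, 0, 0.08, 0, 0, 0, 0, 0, 0, 0.04, 0, 0, 0, 0, 0, 0, 0, 0, 0, 0])

```text
time_s: 23.55
position: [0.6142, -0.1878, 0.1887]
tool_rot: [[-0.994, 0.107, 0.002], [0.107, 0.994, -0.002], [-0.002, -0.001, -1.0]]
force: [0.7, 0.3, -7.1]
width: 0.021
```

>>> servo_tool(motion=[0, 0, 0, 0.06, 0, 0, 0, 0, 0, 0, 0.04, 0, 0, 0, 0, 0, 0, 0, 0, 0, 0])

```text
time_s: 23.85
position: [0.6148, -0.1877, 0.1885]
tool_rot: [[-0.994, 0.107, 0.005], [0.107, 0.994, -0.003], [-0.005, -0.002, -1.0]]
force: [-0.6, 0.4, -6.6]
width: 0.0205
```

>>> servo_tool(motion=[0, 0, 0, 0.12, 0, 0, 0, 0, 0, 0, 0.06, 0, 0, 0, 0, 0, 0, 0, 0, 0, 0])

```text
time_s: 24.15
position: [0.616, -0.1878, 0.1885]
tool_rot: [[-0.994, 0.106, 0.01], [0.106, 0.994, -0.005], [-0.01, -0.004, -1.0]]
force: [-1.7, 0.4, -5.8]
width: 0.0207
```

```bash
python3 lcheck.py
```

```text
t 24.15 p [ 0.616  -0.1878  0.1885] q [-28.6  12.6   7.6  84.4   0.  -22.5] F [-1.7  0.4 -5.8] w 0.0207
[[-0.994  0.106  0.01 ]
 [ 0.106  0.994 -0.005]
 [-0.01  -0.004 -1.   ]]
err xs,ys,z 0.0030735992649207474 -0.000335105888278446 0.00018786172221313402
rows 3 max 0.26
[0,0.04,0,-0.26,-0.01,0.02,-0,
 0,0.04,0,-0.26,-0.01,0.02,-0,
 0,0.04,0,-0.26,-0.01,0.02,-0]
```

View pics/b3.png

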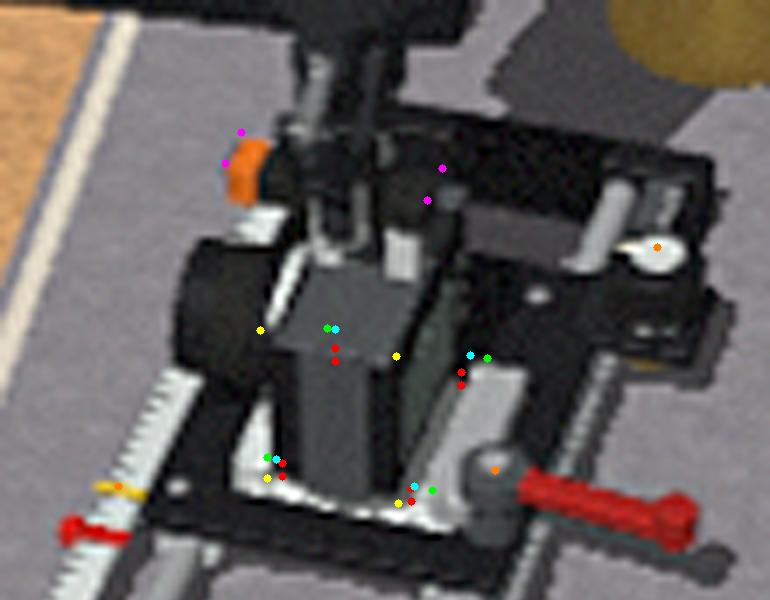

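>>> servo_tool(motion=[0, 0.08, 0, 0, 0, 0.05, 0, 40, 0, 0, 0, 0, 0, 0, 50, 0, 0, 0, 0, 0, 0, 50, 0, 0, 0, 0, 0, 0, 50, 0, 0, 0, 0, 0, 0, 50, 0, 0, 0, 0, 0, 0])

```text
time_s: 24.85
position: [0.6155, -0.1887, 0.1893]
tool_rot: [[-0.994, 0.106, 0.006], [0.106, 0.994, -0.006], [-0.007, -0.005, -1.0]]
force: [0.2, -0.6, -0.1]
width: 0.0501
```

```bash
python3 lcheck.py; python3 - <<'E'
from cc import *
S=get_image("side")
cc(S,CL,XS,YS)
E
```

```text
t 24.85 p [ 0.6155 -0.1887  0.1893] q [-28.6  12.8   7.9  84.6  -0.1 -22.5] F [ 0.2 -0.6 -0.1] w 0.0501
[[-0.994  0.106  0.006]
 [ 0.106  0.994 -0.006]
 [-0.007 -0.005 -1.   ]]
err xs,ys,z 0.0027431259303586962 -0.0012785550793108903 0.0009807180396838866
rows 3 max 0.25
[0,0.03,0.02,-0.25,-0.01,0.02,-0,
 0,0.04,0.02,-0.25,-0.01,0.02,-0,
 0,0.04,0.02,-0.25,-0.01,0.02,-0]
orange 36 [ 39.2  -6.9 127.1] [ 51.6  18.9 152.5]
face 283 [[-33.0, 53.1, 31.7], [-6.9, 60.3, 60.2], [23.3, 67.2, 88.2]]
top 173 [[-32.6, 16.5, 97.2], [-7.4, 41.3, 101.0], [18.1, 66.5, 106.0]]
```

View pics/b3.png

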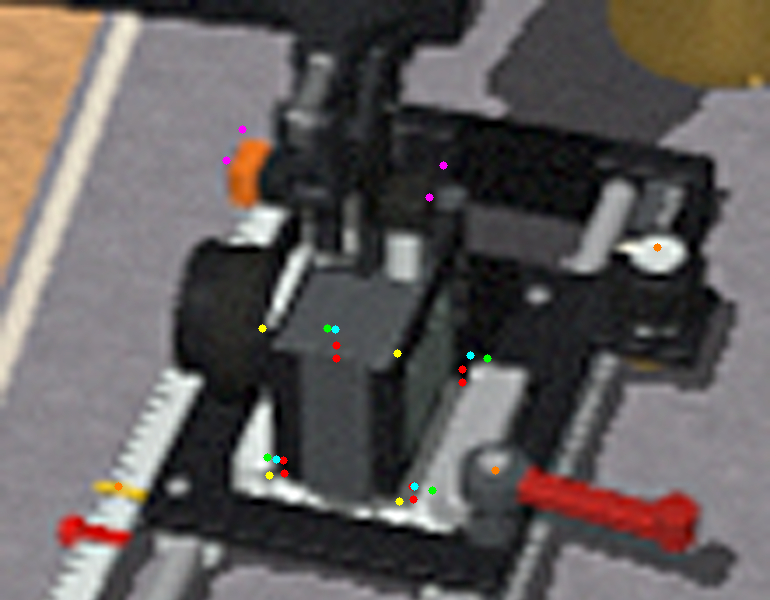

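>>> servo_tool(motion=[50, 0, 0, -0.3, 0, 0, 0, 50, 0, 0, -0.6, 0, 0, 0, 50, 0, 0, -0.8, 0, 0, 0, 50, 0, 0, -0.8, 0, 0, 0, 50, 0, 0, -0.8, 0, 0, 0, 50, 0, 0, -0.7, 0, 0, 0, 50, 0, 0, -0.3, 0, 0, 0])

```text
time_s: 25.7
position: [0.6143, -0.1877, 0.3067]
tool_rot: [[-0.994, 0.106, 0.008], [0.106, 0.994, -0.007], [-0.009, -0.006, -1.0]]
force: [-1.0, 0.0, 0.3]
width: 0.0502
```

```bash
python3 - <<'E'
from cc import *
from snap import snap
S,T=snap("c1",(120,265,120),(170,300,120))
o=st()
cc(S,CL,XS,YS)
for n in "lever_pivot lever_end camera drop_in clamp".split(): find(n,S,T)
for n,P,w in(("S",S,(150,230,320,400)),("T",T,(220,290,320,380))):
    rr,cq=np.mgrid[w[0]:w[1],w[2]:w[3]];rr=rr.ravel();cq=cq.ravel()
    X=np.array([dep(P,(r,c)) for r,c in zip(rr,cq)]);I=P["img"][rr,cq].astype(int)
    C=np.c_[(X-CL)@XS,(X-CL)@YS,X[:,2]]*1000
    m=(I[:,0]>90)&(I[:,1]<.45*I[:,0])&(C[:,2]>60)&(C[:,2]<110);D=C[m]
    print(n,m.sum());far=D[D[:,0]<D[:,0].min()+22]
    print(far.min(0).round(1),far.max(0).round(1),far.mean(0).round(1))
E
```

```text
t 25.8 p [ 0.6144 -0.1877  0.3057] q [-28.6  14.6  22.2  97.   -0.1 -22.5] F [-0.1  0.1 -0.1] w 0.0502
[[-0.994  0.106  0.008]
 [ 0.106  0.994 -0.006]
 [-0.009 -0.006 -1.   ]]
orange 34 [ 40.8 -10.1 130.6] [ 52.1  18.2 152.1]
face 275 [[-33.0, 52.6, 32.8], [-7.3, 60.6, 60.5], [22.7, 66.8, 88.5]]
top 188 [[-32.4, 15.7, 97.2], [-7.8, 41.5, 100.8], [18.2, 66.4, 106.5]]
lever_pivot S [(array([201., 334.]), 0.76), (array([261., 391.]), 0.54)] T []
lever_end S [(array([203., 362.]), 0.76), (array([205., 278.]), 0.38)] T []
camera S [(array([193., 319.]), 0.74), (array([197., 336.]), 0.25)] T []
drop_in [ 0.5771 -0.3209 -0.0748] err 0.0580 conf 0.71 0.74 [191. 318.] [258. 406.]
clamp S [] T []
S 138
[-165.5   41.7   76.2] [-143.6   63.4   95.6] [-155.1   52.5   86.5]
T 0Traceback (most recent call last):
  File "<stdin>", line 12, in <module>
    return umr_minimum(a, axis, None, out, keepdims, initial, where)
ValueError: zero-size array to reduction operation minimum which has no identity
```

View pics/c1.png

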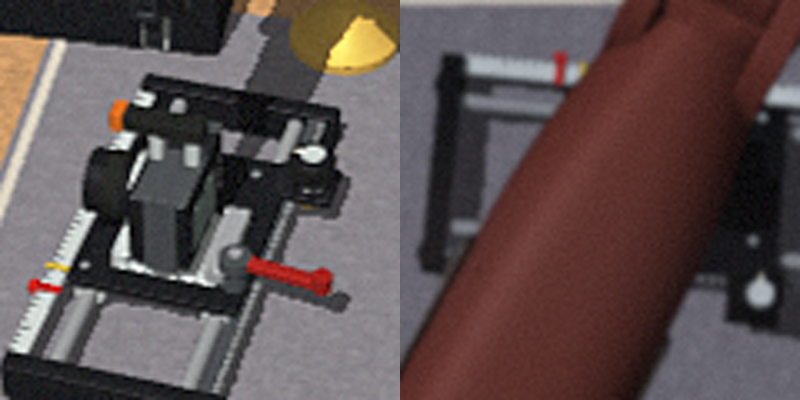

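```bash
cat >> h.py <<'E'
def lev(phi,r=.085,z=.078):
    d=-np.cos(phi)*XS+np.sin(phi)*YS;t=np.sin(phi)*XS+np.cos(phi)*YS
    p=CL-.072*XS+.035*YS+r*d;p=np.r_[p[:2],z];return p,rot(t,np.array([0,0,-1.]))
E
python3 - <<'E'
from h import *
o=st();p,R=lev(.11)
print(p)
plan([(R,p+[0,0,.13],12),(R,p,11)],85)
from fk2 import ik
q=[-20,0,0,90,0,-20]
for f in(.11,.8,1.57):
    pp,RR=lev(f);q,e=ik(pp,RR,q);print(q.round(),e)
E
```

```text
t 26.3 p [ 0.6137 -0.1874  0.3029] q [-28.6  14.7  21.9  96.9  -0.1 -22.5] F [ 0.5 -0.2 -0.2] w 0.0501
[[-0.994  0.106  0.004]
 [ 0.106  0.994 -0.004]
 [-0.005 -0.004 -1.   ]]
[ 0.46156528 -0.12634109  0.078     ]
rows 23 max 0.54
[85,0.53,0.15,0.31,-0,0,0.07,
 85,0.53,0.14,0.31,-0,0,0.07,
 85,0.53,0.14,0.31,-0,0,0.07,
 85,0.53,0.13,0.31,-0,0,0.07,
 85,0.53,0.13,0.31,-0,0,0.07,
 85,0.53,0.12,0.31,-0,0,0.07,
 85,0.53,0.12,0.31,-0,0,0.07,
 85,0.53,0.11,0.31,-0,0,0.07,
 85,0.54,0.11,0.32,-0,0,0.07,
 85,0.54,0.1,0.32,-0,0,0.07,
 85,0.54,0.1,0.32,-0,0,0.07,
 85,0.54,0.09,0.32,-0,0,0.07,
 85,0,-0,0.47,0,0,0,
 85,0,-0,0.47,0,0,0,
 85,0,-0,0.47,0,0,0,
 85,0,-0,0.47,0,0,0,
 85,0,-0,0.47,0,0,0,
 85,0,-0,0.47,0,0,0,
 85,0,-0,0.47,0,0,0,
 85,0,-0,0.47,0,0,0]
[85,0,-0,0.47,0,0,0,
 85,0,-0,0.47,0,0,0,
 85,0,-0,0.47,0,0,0]
[-31. -13. -30.  73.  -0. -19.] 4.689213175785629e-12
[-24.  -9. -27.  73.   0.  28.] 6.857388639010695e-13
[-20.   1. -16.  72.   0.  76.] 2.780939722546322e-11
```

>>> servo_tool(motion=[85, 0.53, 0.15, 0.1, 0, 0, 0.07, 85, 0.53, 0.14, 0.2, 0, 0, 0.07, 85, 0.53, 0.14, 0.31, 0, 0, 0.07, 85, 0.53, 0.13, 0.31, 0, 0, 0.07, 85, 0.53, 0.13, 0.31, 0, 0, 0.07, 85, 0.53, 0.12, 0.31, 0, 0, 0.07, 85, 0.53, 0.12, 0.31, 0, 0, 0.07, 85, 0.53, 0.11, 0.31, 0, 0, 0.07, 85, 0.54, 0.11, 0.32, 0, 0, 0.07, 85, 0.54, 0.1, 0.32, 0, 0, 0.07, 85, 0.54, 0.1, 0.32, 0, 0, 0.07, 85, 0.5, 0.09, 0.32, 0, 0, 0.07, 85, 0, 0, 0, 0, 0, 0])

```text
time_s: 27.6
position: [0.4567, -0.124, 0.211]
tool_rot: [[-0.974, 0.227, 0.005], [0.227, 0.974, -0.005], [-0.006, -0.004, -1.0]]
force: [0.0, -0.6, -0.4]
width: 0.0854
```

```bash
python3 - <<'E'
from h import *
o=st();p,R=lev(.11)
plan([(R,p,12)],85)
E
python3 snap.py c2 "(130,300,110)" "(190,300,110)"
```

```text
t 27.6 p [ 0.4567 -0.124   0.211 ] q [-31.  -17.1 -19.1  87.7  -0.1 -17.9] F [ 0.  -0.6 -0.4] w 0.0854
[[-0.974  0.227  0.005]
 [ 0.227  0.974 -0.005]
 [-0.006 -0.004 -1.   ]]
rows 12 max 0.44
[85,-0.01,-0,0.44,-0,0,-0.01,
 85,-0.02,-0,0.44,-0,0,-0.01,
 85,-0.02,-0,0.44,-0,0,-0.01,
 85,-0.02,-0,0.44,-0,0,-0.01,
 85,-0.02,-0,0.44,-0,0,-0.01,
 85,-0.02,-0,0.44,-0,0,-0.01,
 85,-0.02,-0,0.44,-0,0,-0.01,
 85,-0.02,-0,0.44,-0,0,-0.01,
 85,-0.02,-0,0.44,-0,0,-0.01,
 85,-0.02,-0,0.44,-0,0,-0.01,
 85,-0.02,-0,0.44,-0,0,-0.01,
 85,-0.02,-0,0.44,-0,0,-0.01]
```

View pics/c2.png

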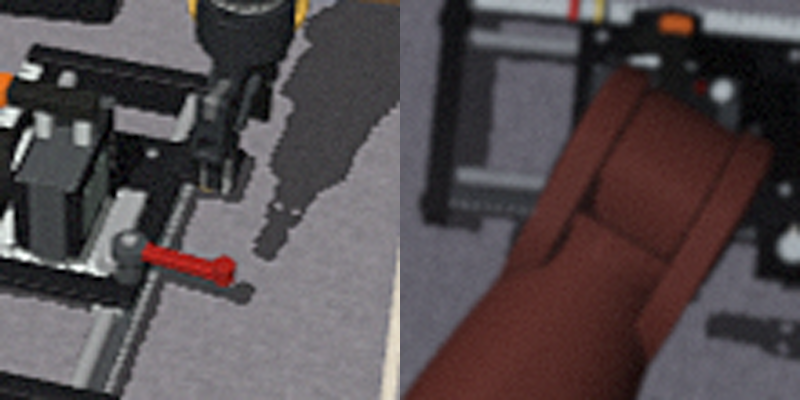

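>>> servo_tool(motion=[85, -0.01, 0, 0.44, 0, 0, -0.01, 85, -0.02, 0, 0.44, 0, 0, -0.01, 85, -0.02, 0, 0.44, 0, 0, -0.01, 85, -0.02, 0, 0.44, 0, 0, -0.01, 85, -0.02, 0, 0.44, 0, 0, -0.01, 85, -0.02, 0, 0.44, 0, 0, -0.01, 85, -0.02, 0, 0.44, 0, 0, -0.01, 85, -0.02, 0, 0.4, 0, 0, -0.01, 85, 0, 0, 0, 0, 0, 0])

```text
time_s: 28.6
position: [0.4638, -0.1268, 0.1166]
tool_rot: [[-0.977, 0.214, 0.006], [0.214, 0.977, -0.005], [-0.007, -0.004, -1.0]]
force: [-0.5, -0.2, -0.1]
width: 0.085
```

```bash
python3 - <<'E'
from h import *
o=st();p,R=lev(.11)
plan([(R,p,4)],85)
E
python3 snap.py c3 "(130,300,110)" "(190,300,110)"
```

```text
t 28.6 p [ 0.4638 -0.1268  0.1166] q [-30.9 -15.1 -27.2  77.4  -0.1 -18.5] F [-0.5 -0.2 -0.1] w 0.085
[[-0.977  0.214  0.006]
 [ 0.214  0.977 -0.005]
 [-0.007 -0.004 -1.   ]]
rows 4 max 0.39
[85,0.03,0,0.39,-0.01,0.01,0,
 85,0.02,0,0.39,-0.01,0.01,0,
 85,0.02,0,0.39,-0.01,0.01,0,
 85,0.02,0,0.39,-0.01,0.01,0]
```

View pics/c3.png

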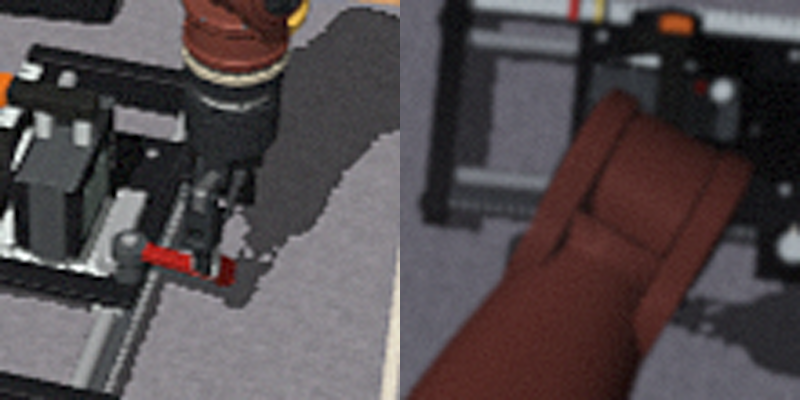

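>>> servo_tool(motion=[85, 0.07, 0, 0.39, -0.01, 0.02, 0, 85, 0.07, 0, 0.39, -0.01, 0.02, 0, 85, 0.06, 0, 0.39, -0.01, 0.02, 0, 85, 0.05, 0, 0.34, -0.01, 0.01, 0, 85, 0, 0, 0, 0, 0, 0])

```text
time_s: 29.2
position: [0.4585, -0.1263, 0.0784]
tool_rot: [[-0.977, 0.214, -0.0], [0.214, 0.977, 0.001], [0.0, 0.001, -1.0]]
force: [-0.9, -0.3, 0.2]
width: 0.085
```

```bash
python3 - <<'E'
from h import *
o=st()
E
python3 snap.py c4 "(160,310,80)" "(190,300,110)"
```

```text
t 29.2 p [ 0.4585 -0.1263  0.0784] q [-31.2 -14.3 -30.6  73.8   0.  -18.9] F [-0.9 -0.3  0.2] w 0.085
[[-0.977  0.214 -0.   ]
 [ 0.214  0.977  0.001]
 [ 0.     0.001 -1.   ]]
```

View pics/c4.png

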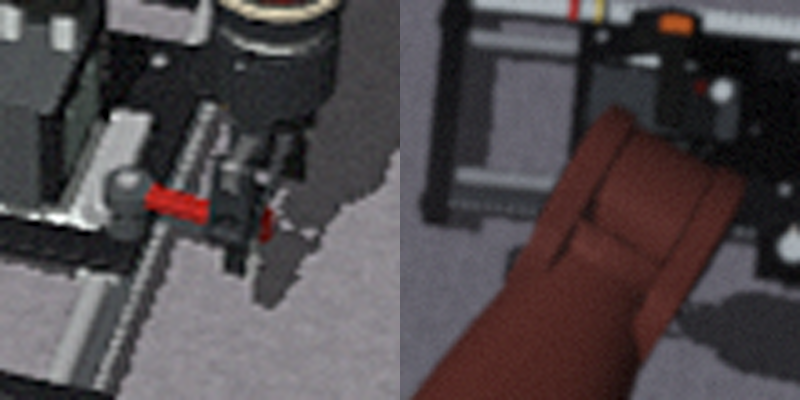

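```bash
cat > levplan.py <<'E'
from h import *
import sys
o=st();d=o["position"]-(CL-.072*XS+.035*YS);a=np.arctan2(d@YS,-(d@XS));print("phi",a,"r",np.hypot(d@XS,d@YS),"yaw phi",np.arctan2(o["tool_rot"][:,1]@XS,o["tool_rot"][:,1]@YS))
t=float(sys.argv[1]);n=int(sys.argv[2]);ways=[]
for i in range(1,n+1):
    p,R=lev(a+(t-a)*i/n,.086);ways.append((R,p,1))
plan(ways,28)
E
python3 levplan.py .9 19
```

```text
t 29.3 p [ 0.4592 -0.1266  0.0797] q [-31.2 -14.4 -30.5  73.8   0.  -18.9] F [ 0.  -0.1  0.4] w 0.0847
[[-0.977  0.214  0.001]
 [ 0.214  0.977  0.   ]
 [-0.001  0.    -1.   ]]
phi 0.1008059805243721 r 0.08722553105153077 yaw phi 0.1094818257829938
rows 19 max 0.3
[28,-0.05,0.15,0.07,0,0.01,0.24,
 28,-0,0.14,-0,-0,0,0.3,
 28,-0,0.14,-0,-0,0,0.3,
 28,-0,0.14,-0,-0,0,0.3,
 28,-0,0.14,-0,0,0,0.3,
 28,-0,0.14,-0,0,0,0.3,
 28,-0,0.14,-0,0,0,0.3,
 28,-0,0.14,-0,0,0,0.3,
 28,-0,0.14,-0,0,0,0.3,
 28,-0,0.14,-0,0,0,0.3,
 28,-0,0.14,-0,0,0,0.3,
 28,-0,0.14,-0,0,0,0.3,
 28,-0,0.14,-0,0,0,0.3,
 28,-0,0.14,-0,0,0,0.3,
 28,-0,0.14,-0,0,0,0.3,
 28,-0,0.14,-0,0,0,0.3,
 28,-0,0.14,-0,0,0,0.3,
 28,-0,0.14,-0,0,0,0.3,
 28,-0,0.14,-0,0,0,0.3]
```

>>> servo_tool(motion=[28, 0, 0, 0, 0, 0, 0, 28, 0, 0, 0, 0, 0, 0, 28, 0, 0, 0, 0, 0, 0, 28, 0, 0, 0, 0, 0, 0, 28, 0, 0, 0, 0, 0, 0])

```text
time_s: 29.8
position: [0.4603, -0.1272, 0.0813]
tool_rot: [[-0.977, 0.214, 0.004], [0.214, 0.977, -0.001], [-0.004, -0.0, -1.0]]
force: [0.2, 0.4, -0.9]
width: 0.0283
```

>>> servo_tool(motion=[28, -0.02, 0.15, 0.1, 0, 0.02, 0.28, 28, 0, 0.14, 0.02, 0, 0.01, 0.3, 28, 0, 0.14, 0.02, 0, 0, 0.3, 28, 0, 0.14, 0.01, 0, 0, 0.3, 28, 0, 0.14, 0.01, 0, 0, 0.3, 28, 0, 0.14, 0, 0, 0, 0.3, 28, 0, 0.14, 0, 0, 0, 0.3, 28, 0, 0.14, 0, 0, 0, 0.3, 28, 0, 0.14, 0, 0, 0, 0.3, 28, 0, 0.14, 0, 0, 0, 0.3])

```text
time_s: 30.8
position: [0.4735, -0.0987, 0.0783]
tool_rot: [[-0.795, 0.607, -0.005], [0.607, 0.795, -0.01], [-0.002, -0.011, -1.0]]
force: [-2.2, -2.4, 0.6]
width: 0.028
```

```bash
python3 levplan.py 1.2 16; python3 snap.py c5 "(140,290,90)" "(190,300,110)"
```

```text
t 30.8 p [ 0.4735 -0.0987  0.0783] q [-26.9 -12.7 -29.2  73.5  -0.7  10.4] F [-2.2 -2.4  0.6] w 0.028
[[-0.795  0.607 -0.005]
 [ 0.607  0.795 -0.01 ]
 [-0.002 -0.011 -1.   ]]
phi 0.4667411953339563 r 0.08459144886454945 yaw phi 0.5454924105968558
rows 16 max 0.33
[28,0.06,0.15,0.01,-0.08,0.02,-0.24,
 28,-0,0.16,0,-0,-0,0.33,
 28,-0,0.16,0,0,-0,0.33,
 28,-0,0.16,0,0,-0,0.33,
 28,-0,0.16,0,0,-0,0.33,
 28,-0,0.16,0,0,-0,0.33,
 28,-0,0.16,0,-0,-0,0.33,
 28,-0,0.16,0,-0,-0,0.33,
 28,-0,0.16,0,-0,-0,0.33,
 28,-0,0.16,0,-0,-0,0.33,
 28,-0,0.16,0,-0,-0,0.33,
 28,-0,0.16,0,-0,-0,0.33,
 28,-0,0.16,0,-0,-0,0.33,
 28,-0,0.16,0,-0,-0,0.33,
 28,-0,0.16,0,-0,-0,0.33,
 28,-0,0.16,0,-0,-0,0.33]
```

View pics/c5.png

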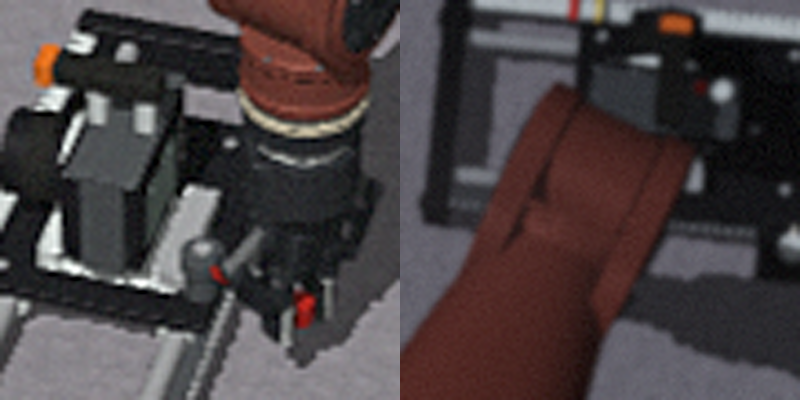

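>>> servo_tool(motion=[28, 0.05, 0.18, 0, -0.04, 0, 0, 28, 0.02, 0.18, 0, -0.04, 0, 0.2, 28, 0.01, 0.18, 0, 0, 0, 0.33, 28, 0.01, 0.18, 0, 0, 0, 0.33, 28, 0.01, 0.18, 0, 0, 0, 0.33, 28, 0.01, 0.18, 0, 0, 0, 0.33, 28, 0.01, 0.18, 0, 0, 0, 0.33, 28, 0.01, 0.18, 0, 0, 0, 0.33, 28, 0.01, 0.18, 0, 0, 0, 0.33, 28, 0.01, 0.18, 0, 0, 0, 0.33, 28, 0.01, 0.18, 0, 0, 0, 0.33])

```text
time_s: 32.0
position: [0.5086, -0.0642, 0.0786]
tool_rot: [[-0.453, 0.891, 0.005], [0.891, 0.453, -0.007], [-0.008, 0.001, -1.0]]
force: [-1.5, -3.6, -0.2]
width: 0.0274
```

```bash
python3 levplan.py 1.64 16; python3 snap.py c6 "(140,290,90)" "(190,300,110)"
```

```text
t 32.0 p [ 0.5086 -0.0642  0.0786] q [-21.7  -7.9 -24.9  72.6  -0.2  41.3] F [-1.5 -3.6 -0.2] w 0.0274
[[-0.453  0.891  0.005]
 [ 0.891  0.453 -0.007]
 [-0.008  0.001 -1.   ]]
phi 1.0433116955061266 r 0.08809152158535251 yaw phi 0.9937681282848447
rows 16 max 0.62
[28,-0.09,0.12,0.02,0.01,0.06,0.62,
 28,-0,0.13,-0,-0,-0,0.27,
 28,-0,0.13,-0,-0,0,0.27,
 28,-0,0.13,-0,-0,0,0.27,
 28,-0,0.13,-0,-0,0,0.27,
 28,-0,0.13,-0,-0,0,0.27,
 28,-0,0.13,-0,-0,0,0.27,
 28,-0,0.13,-0,-0,0,0.27,
 28,-0,0.13,-0,-0,0,0.27,
 28,-0,0.13,-0,-0,0,0.27,
 28,-0,0.13,-0,-0,0,0.27,
 28,-0,0.13,-0,-0,0,0.27,
 28,-0,0.13,-0,-0,0,0.27,
 28,-0,0.13,-0,-0,0,0.27,
 28,-0,0.13,-0,-0,0,0.27,
 28,-0,0.13,-0,-0,0,0.27]
```

View pics/c6.png

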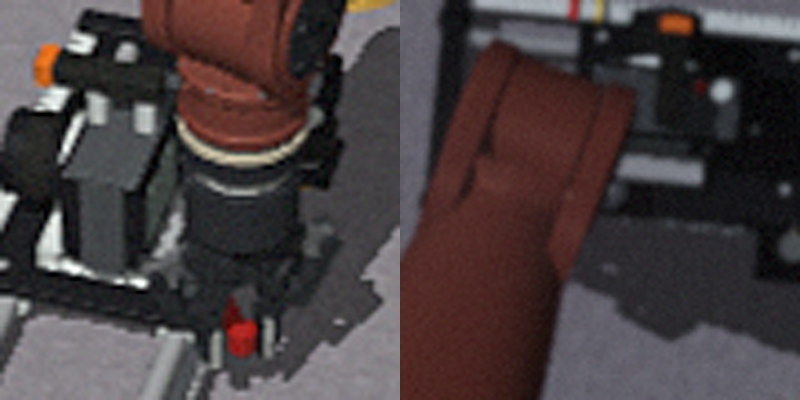

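>>> servo_tool(motion=[28, -0.06, 0.16, 0.01, 0, 0.04, 0.5, 28, 0, 0.17, 0, 0, 0, 0.33, 28, 0, 0.17, 0, 0, 0, 0.33, 28, 0, 0.17, 0, 0, 0, 0.33, 28, 0, 0.17, 0, 0, 0, 0.33, 28, 0, 0.17, 0, 0, 0, 0.33, 28, 0, 0.17, 0, 0, 0, 0.33, 28, 0, 0.17, 0, 0, 0, 0.33])

```text
time_s: 32.9
position: [0.539, -0.0563, 0.0781]
tool_rot: [[-0.082, 0.997, -0.003], [0.997, 0.082, -0.001], [-0.001, -0.003, -1.0]]
force: [-3.3, -2.4, 1.4]
width: 0.0281
```

```bash
python3 levplan.py 1.66 5; python3 snap.py c7 "(140,290,90)" "(190,300,110)"
```

```text
t 32.9 p [ 0.539  -0.0563  0.0781] q [-19.7  -2.  -19.4  72.7  -0.1  65.5] F [-3.3 -2.4  1.4] w 0.0281
[[-0.082  0.997 -0.003]
 [ 0.997  0.082 -0.001]
 [-0.001 -0.003 -1.   ]]
phi 1.4008347568471444 r 0.08851483265405355 yaw phi 1.3817902864814802
rows 5 max 0.51
[28,-0.11,0.18,0,-0.02,0.01,0.51,
 28,-0,0.18,-0,-0,0,0.37,
 28,-0,0.18,-0,-0,0,0.37,
 28,-0,0.18,-0,0,0,0.37,
 28,-0,0.18,-0,0,0,0.37]
```

View pics/c7.png

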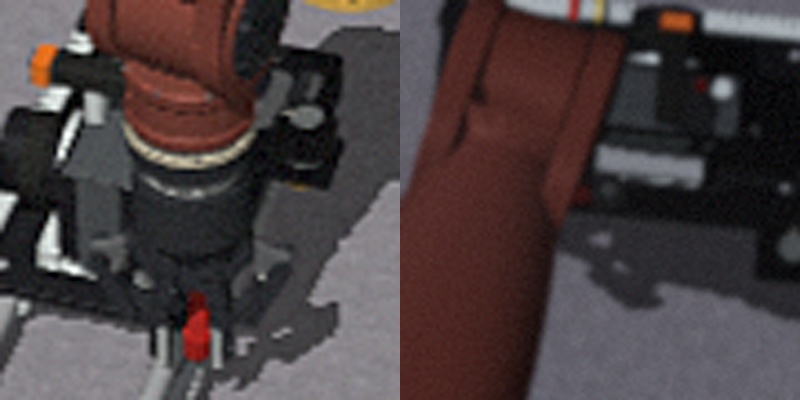

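>>> servo_tool(motion=[28, -0.06, 0.18, 0, 0, 0, 0.45, 28, 0, 0.18, 0, 0, 0, 0.37, 28, 0, 0.18, 0, 0, 0, 0.3, 28, 0, 0.18, 0, 0, 0, 0.2, 28, 0, 0.18, 0, 0, 0, 0])

```text
time_s: 33.5
position: [0.5592, -0.0561, 0.0775]
tool_rot: [[0.094, 0.996, -0.007], [0.996, -0.094, 0.004], [0.003, -0.007, -1.0]]
force: [-3.5, 2.5, 3.7]
width: 0.0281
```

```bash
python3 levplan.py 1.7 3
```

```text
t 33.5 p [ 0.5592 -0.0561  0.0775] q [-19.1   1.9 -15.5  73.    0.1  76.3] F [-3.5  2.5  3.7] w 0.0281
[[ 0.094  0.996 -0.007]
 [ 0.996 -0.094  0.004]
 [ 0.003 -0.007 -1.   ]]
phi 1.6283107790449518 r 0.0897312709583683 yaw phi 1.5582861653122702
rows 3 max 0.67
[28,-0.16,0.07,-0.02,-0.05,-0.02,0.67,
 28,-0,0.08,0,0,0,0.17,
 28,-0,0.08,0,-0,-0,0.17]
```

>>> servo_tool(motion=[28, 0, 0.2, 0, 0, 0, 0, 28, 0, 0.2, 0, 0, 0, 0])

```text
time_s: 33.7
position: [0.5613, -0.0558, 0.0763]
tool_rot: [[0.09, 0.996, -0.025], [0.996, -0.09, 0.005], [0.003, -0.026, -1.0]]
force: [-36.9, -0.1, 27.0]
width: 0.028
```

>>> servo_tool(motion=[28, 0, 0.25, 0, 0, 0, 0, 28, 0, 0.25, 0, 0, 0, 0])

```text
time_s: 33.9
position: [0.5612, -0.0558, 0.0757]
tool_rot: [[0.087, 0.995, -0.054], [0.996, -0.086, 0.005], [0.001, -0.054, -0.999]]
force: [-40.2, 0.5, 28.8]
width: 0.0281
```

```bash
python3 levplan.py 1.7 3; python3 snap.py c8 "(140,290,90)" "(190,300,110)"
```

```text
t 33.9 p [ 0.5612 -0.0558  0.0757] q [-18.6   5.8 -11.8  75.5  -0.7  76.4] F [-40.2   0.5  28.8] w 0.0281
[[ 0.087  0.995 -0.054]
 [ 0.996 -0.086  0.005]
 [ 0.001 -0.054 -0.999]]
phi 1.6491682821223574 r 0.09038491109839827 yaw phi 1.5509272119250983
rows 3 max 0.82
[28,-0.18,0.04,-0.09,-0.39,0.02,0.82,
 28,-0,0.06,-0,-0,-0,0.12,
 28,-0,0.06,-0,-0,0,0.12]
```

View pics/c8.png

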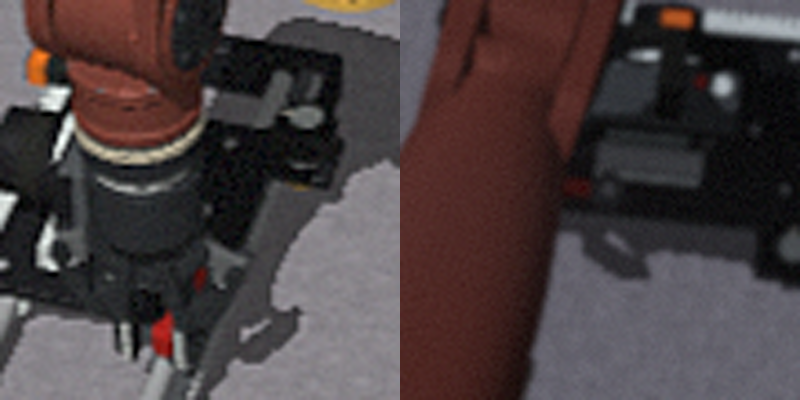

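>>> servo_tool(motion=[28, 0, -0.2, 0, -0.3, 0, 0, 45, 0, -0.05, 0, -0.1, 0, 0, 45, 0, 0, 0, 0, 0, 0, 45, 0, 0, 0, 0, 0, 0])

```text
time_s: 34.4
position: [0.5549, -0.0549, 0.0758]
tool_rot: [[0.081, 0.997, 0.002], [0.997, -0.081, 0.002], [0.002, 0.002, -1.0]]
force: [-0.5, -0.3, 0.7]
width: 0.045
```

```bash
cat > gp.py <<'E'
from h import *
E
python3 - <<'E'
from h import *
o=st();KN=CL-.105*XS-.125*YS;KN[2]=.071;print(KN)
R=rot(XS,np.array([0,0,-1.]));p=o["position"]
plan([(R,p+[0,0,.06],4),(R,np.r_[p[:2],.26],6),(R,np.r_[KN[:2],.20],12)],60)
from fk2 import ik;print(ik(KN,R,[-40,0,0,90,0,50]))
E
```

```text
t 34.4 p [ 0.5549 -0.0549  0.0758] q [-19.2   0.5 -17.1  72.3   0.1  75.5] F [-0.5 -0.3  0.7] w 0.045
[[ 0.081  0.997  0.002]
 [ 0.997 -0.081  0.002]
 [ 0.002  0.002 -1.   ]]
[ 0.49476621 -0.30018463  0.071     ]
rows 22 max 0.83
[60,0,0,-0.6,0,-0,0.05,
 60,0,0,-0.6,0,-0,0.05,
 60,0,0,-0.6,0,-0,0.05,
 60,0,0,-0.6,0,-0,0.05,
 60,-0,0,-0.83,0,-0,0,
 60,-0,0,-0.83,0,-0,0,
 60,-0,0,-0.83,0,-0,0,
 60,-0,0,-0.83,0,-0,0,
 60,-0,0,-0.83,0,-0,0,
 60,-0,0,-0.83,0,-0,0,
 60,-0.83,-0.11,0.2,0,0,0,
 60,-0.83,-0.11,0.2,0,0,0,
 60,-0.83,-0.11,0.2,0,0,0,
 60,-0.83,-0.11,0.2,0,0,0,
 60,-0.83,-0.11,0.2,0,0,0,
 60,-0.83,-0.11,0.2,0,0,0,
 60,-0.83,-0.11,0.2,0,0,0,
 60,-0.83,-0.11,0.2,0,0,0,
 60,-0.83,-0.11,0.2,0,0,0,
 60,-0.83,-0.11,0.2,0,0,0]
[60,-0.83,-0.11,0.2,0,0,0,
 60,-0.83,-0.11,0.2,0,0,0]
(array([-4.42322078e+01,  5.23928484e+00, -1.29264486e+01,  7.18342666e+01,
       -2.24509001e-13,  5.18677922e+01]), np.float64(1.1473103838457042e-14))
```

>>> servo_tool(motion=[60, 0, 0, -0.6, 0, 0, 0.05, 60, 0, 0, -0.6, 0, 0, 0.05, 60, 0, 0, -0.6, 0, 0, 0.05, 60, 0, 0, -0.6, 0, 0, 0.05, 60, 0, 0, -0.83, 0, 0, 0, 60, 0, 0, -0.83, 0, 0, 0, 60, 0, 0, -0.83, 0, 0, 0, 60, 0, 0, -0.83, 0, 0, 0, 60, 0, 0, -0.6, 0, 0, 0, 60, -0.4, -0.1, -0.3, 0, 0, 0, 60, -0.8, -0.13, 0, 0, 0, 0, 60, -0.8, -0.13, 0, 0, 0, 0, 60, -0.8, -0.13, 0, 0, 0, 0, 60, -0.8, -0.13, 0, 0, 0, 0, 85, -0.8, -0.13, 0, 0, 0, 0, 85, -0.8, -0.11, 0.1, 0, 0, 0, 85, -0.8, -0.11, 0.2, 0, 0, 0, 85, -0.8, -0.11, 0.3, 0, 0, 0, 85, -0.8, -0.11, 0.3, 0, 0, 0, 85, -0.8, -0.11, 0.3, 0, 0, 0])

```text
time_s: 36.4
position: [0.4993, -0.2736, 0.2408]
tool_rot: [[0.111, 0.994, 0.02], [0.994, -0.111, -0.007], [-0.005, 0.021, -1.0]]
force: [-0.1, -0.3, 0.2]
width: 0.0848
```

```bash
python3 - <<'E'
from h import *
from snap import snap
from cc import cc
o=st();KN=CL-.105*XS-.125*YS;KN[2]=.071
R=rot(XS,np.array([0,0,-1.]));p=o["position"]
plan([(R,np.r_[KN[:2],.14],9)],85)
S,T=snap("d1",(130,265,110),(165,300,110))
cc(S,CL,XS,YS)
E
```

```text
t 36.4 p [ 0.4993 -0.2736  0.2408] q [-42.1  -1.   -1.4  88.4   0.5  54.3] F [-0.1 -0.3  0.2] w 0.0848
[[ 0.111  0.994  0.02 ]
 [ 0.994 -0.111 -0.007]
 [-0.005  0.021 -1.   ]]
rows 9 max 0.45
[85,-0.12,-0.02,0.45,0.02,0,-0,
 85,-0.12,-0.02,0.45,0.02,0,-0,
 85,-0.12,-0.01,0.45,0.02,0,-0,
 85,-0.12,-0.01,0.45,0.02,0,-0,
 85,-0.12,-0.01,0.45,0.02,0,-0,
 85,-0.12,-0.01,0.45,0.02,0,-0,
 85,-0.12,-0.01,0.45,0.02,0,-0,
 85,-0.12,-0.01,0.45,0.02,0,-0,
 85,-0.12,-0.01,0.45,0.02,0,-0]
orange 37 [ 46.2  -6.6 128.2] [ 58.8  18.5 150.7]
face 280 [[-28.7, 53.2, 32.9], [-1.9, 60.6, 61.8], [27.8, 66.3, 88.2]]
top 182 [[-27.2, 18.2, 97.2], [-3.3, 40.8, 100.7], [24.4, 65.1, 106.2]]
```

View pics/d1.png

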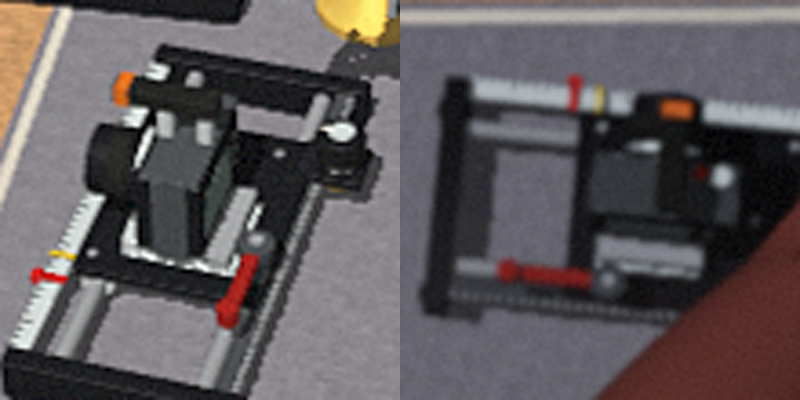

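```bash
cat > pm.py <<'E'
from h import *
def pm(S,T):
    out=[]
    for n,P in(("S",S),("T",T)):
        c=proj(P,CL+.100*XS+.06*YS+[0,0,-.016]).astype(int)
        rr,cq=np.mgrid[c[0]-14:c[0]+15,c[1]-20:c[1]+21];rr=rr.ravel();cq=cq.ravel();I=P["img"][rr,cq].astype(float)
        red=(I[:,0]-np.maximum(I[:,1],I[:,2]));wr=np.where((red>50),red,0)
        ye=np.minimum(I[:,0],I[:,1])-I[:,2];wy=np.where((ye>35)&(red<50),ye,0)
        a=((wr*rr).sum()/wr.sum(),(wr*cq).sum()/wr.sum());b=((wy*rr).sum()/wy.sum(),(wy*cq).sum()/wy.sum())
        A=onz(P,a,.0385)-CL;B=onz(P,b,.045)-CL
        print(n,"red n",(wr>0).sum(),np.round(a,1),(A@XS*1000).round(1),(A@YS*1000).round(1),"yel n",(wy>0).sum(),np.round(b,1),(B@XS*1000).round(1),(B@YS*1000).round(1),"gap %.1f"%((A-B)@YS*1000))
if __name__=="__main__":
    pm(get_image("side"),get_image("top"))
E
python3 pm.py
```

```text
S red n 31 [205.6 277.3] 103.3 80.3 yel n 15 [199.6 281.8] 95.8 57.2 gap 23.1
T red n 30 [190.1 350. ] 104.4 67.1 yel n 13 [191.7 354.4] 98.7 53.0 gap 14.1
```

>>> servo_tool(motion=[85, -0.12, -0.02, 0.4, 0.02, 0, 0, 85, -0.12, -0.02, 0.45, 0.02, 0, 0, 85, -0.12, -0.01, 0.45, 0.02, 0, 0, 85, -0.12, -0.01, 0.45, 0.02, 0, 0, 85, -0.12, -0.01, 0.45, 0.02, 0, 0, 85, -0.12, -0.01, 0.45, 0.02, 0, 0, 85, -0.12, -0.01, 0.45, 0.02, 0, 0, 85, -0.12, -0.01, 0.4, 0.02, 0, 0, 85, -0.06, 0, 0, 0, 0, 0])

```text
time_s: 37.5
position: [0.495, -0.2975, 0.1451]
tool_rot: [[0.109, 0.994, -0.005], [0.994, -0.109, -0.003], [-0.003, -0.005, -1.0]]
force: [0.6, 0.8, 0.1]
width: 0.0848
```

```bash
python3 - <<'E'
from h import *
from snap import snap
o=st();KN=CL-.105*XS-.125*YS;KN[2]=.071
R=rot(XS,np.array([0,0,-1.]));p=o["position"]
plan([(R,KN,8)],85)
snap("d2",(110,310,90),(210,350,90))
E
```

```text
t 37.5 p [ 0.495  -0.2975  0.1451] q [-43.8   2.4  -7.9  79.8  -0.3  52.4] F [0.6 0.8 0.1] w 0.0848
[[ 0.109  0.994 -0.005]
 [ 0.994 -0.109 -0.003]
 [-0.003 -0.005 -1.   ]]
rows 8 max 0.37
[85,-0.01,0,0.37,-0,0,-0,
 85,-0.01,0,0.37,-0,0,-0,
 85,-0.01,0,0.37,-0,0,-0,
 85,-0.01,0,0.37,-0,0,-0,
 85,-0.01,0,0.37,-0,0,-0,
 85,-0.01,0,0.37,-0,0,-0,
 85,-0.01,0,0.37,-0,0,-0,
 85,-0.01,0,0.37,-0,0,-0]
```

View pics/d2.png

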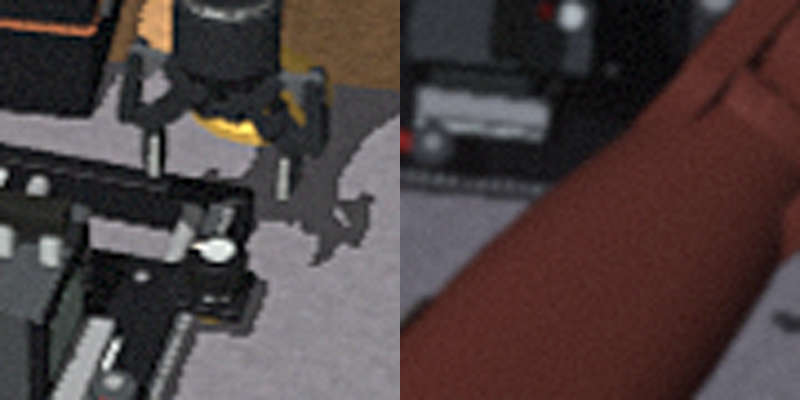

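```bash
sed -i 's/c\[0\]-14:c\[0\]+15,c\[1\]-20:c\[1\]+21/c[0]-14:c[0]+15,c[1]-(14 if n=="S" else 12):c[1]+(10 if n=="S" else 8)/' pm.py; python3 - <<'E'
from pm import *
S=get_image("side");T=get_image("top");pm(S,T)
for n,P in(("S",S),("T",T)):
    c=proj(P,CL+.100*XS+.06*YS+[0,0,-.016]).astype(int);print(n,c)
    W=P["img"][c[0]-14:c[0]+15,c[1]-14:c[1]+10].astype(int);red=W[:,:,0]-W[:,:,1:].max(2)
    print(np.argwhere(red>50)+[c[0]-14,c[1]-14] if False else sorted({(int(a)+c[0]-14,int(b)+c[1]-14) for a,b in np.argwhere(red>60)}))
E
```

```text
S red n 31 [205.6 277.2] 103.4 80.3 yel n 15 [199.6 281.8] 95.8 57.2 gap 23.1
T red n 27 [189.7 347.5] 104.9 75.3 yel n 13 [191.7 354.4] 98.7 53.0 gap 22.3
S [201 280]
[(np.int64(203), np.int64(275)), (np.int64(204), np.int64(274)), (np.int64(204), np.int64(275)), (np.int64(204), np.int64(276)), (np.int64(205), np.int64(273)), (np.int64(205), np.int64(274)), (np.int64(205), np.int64(275)), (np.int64(205), np.int64(276)), (np.int64(205), np.int64(277)), (np.int64(205), np.int64(278)), (np.int64(205), np.int64(279)), (np.int64(205), np.int64(280)), (np.int64(206), np.int64(273)), (np.int64(206), np.int64(274)), (np.int64(206), np.int64(275)), (np.int64(206), np.int64(276)), (np.int64(206), np.int64(277)), (np.int64(206), np.int64(278)), (np.int64(206), np.int64(279)), (np.int64(206), np.int64(280)), (np.int64(206), np.int64(281)), (np.int64(206), np.int64(282)), (np.int64(206), np.int64(283)), (np.int64(207), np.int64(274)), (np.int64(207), np.int64(275)), (np.int64(207), np.int64(279)), (np.int64(207), np.int64(280)), (np.int64(207), np.int64(281)), (np.int64(207), np.int64(282))]
T [191 352]
[(np.int64(186), np.int64(347)), (np.int64(186), np.int64(348)), (np.int64(186), np.int64(349)), (np.int64(187), np.int64(346)), (np.int64(187), np.int64(347)), (np.int64(187), np.int64(348)), (np.int64(187), np.int64(349)), (np.int64(188), np.int64(347)), (np.int64(188), np.int64(348)), (np.int64(188), np.int64(349)), (np.int64(189), np.int64(347)), (np.int64(189), np.int64(348)), (np.int64(190), np.int64(347)), (np.int64(190), np.int64(348)), (np.int64(191), np.int64(347)), (np.int64(191), np.int64(348)), (np.int64(192), np.int64(347)), (np.int64(192), np.int64(348)), (np.int64(193), np.int64(347)), (np.int64(193), np.int64(348)), (np.int64(194), np.int64(347)), (np.int64(194), np.int64(348))]
```

>>> servo_tool(motion=[85, -0.01, 0, 0.37, 0, 0, 0, 85, -0.01, 0, 0.37, 0, 0, 0, 85, -0.01, 0, 0.37, 0, 0, 0, 85, -0.01, 0, 0.37, 0, 0, 0, 85, -0.01, 0, 0.37, 0, 0, 0, 85, -0.01, 0, 0.37, 0, 0, 0, 85, -0.01, 0, 0.37, 0, 0, 0, 85, 0, 0, 0.25, 0, 0, 0, 85, 0, 0, 0, 0, 0, 0])

```text
time_s: 38.6
position: [0.4958, -0.3, 0.0708]
tool_rot: [[0.108, 0.994, -0.002], [0.994, -0.108, -0.005], [-0.006, -0.001, -1.0]]
force: [-0.4, 0.9, -0.4]
width: 0.085
```

```bash
python3 -c "
from h import *
st()"; python3 snap.py d3 "(120,310,80)" "(210,350,90)"
```

```text
t 38.6 p [ 0.4958 -0.3     0.0708] q [-43.9   4.5 -13.5  71.8  -0.3  52.3] F [-0.4  0.9 -0.4] w 0.085
[[ 0.108  0.994 -0.002]
 [ 0.994 -0.108 -0.005]
 [-0.006 -0.001 -1.   ]]
```

View pics/d3.png

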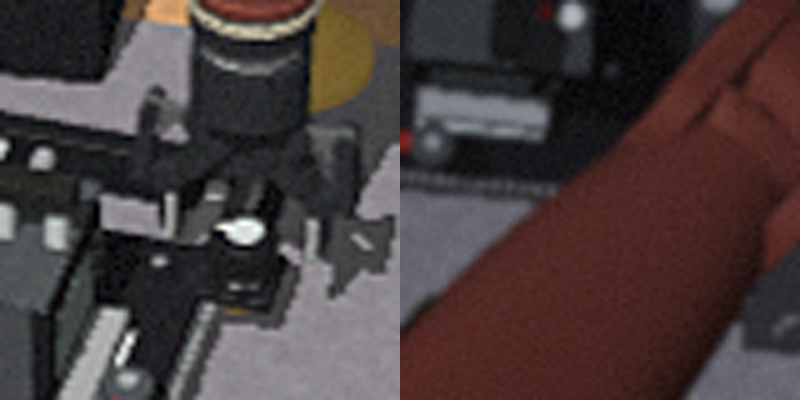

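>>> servo_tool(motion=[0, 0, 0, 0, 0, 0, 0, 0, 0, 0, 0, 0, 0, 0, 0, 0, 0, 0, 0, 0, 0, 0, 0, 0, 0, 0, 0, 0, 0, 0, 0, 0, 0, 0, 0])

```text
time_s: 39.2
position: [0.4957, -0.3009, 0.0743]
tool_rot: [[0.108, 0.994, -0.002], [0.994, -0.108, -0.008], [-0.008, -0.001, -1.0]]
force: [2.4, -0.3, -4.5]
width: 0.0418
```

```bash
cat > kn.py <<'E'
from h import *
import sys
def kn(deg,n):
    o=st();p=o["position"];R=np.array(o["tool_rot"]);a0=np.arctan2(R[1,1],R[0,1]);ways=[];print("yaw",np.degrees(a0),"rel KN",((p-CL)@XS*1000).round(1),((p-CL)@YS*1000).round(1))
    for i in range(1,n+1):
        t=np.radians(deg)*i/n;a=a0-t;ways.append((rot(np.array([np.cos(a),np.sin(a),0]),np.array([0,0,-1.])),np.r_[(p+YS*.018*t)[:2],.070],1))
    plan(ways,0)
kn(float(sys.argv[1]),int(sys.argv[2]))
E
python3 kn.py 20 5
```

```text
t 39.2 p [ 0.4957 -0.3009  0.0743] q [-44.    4.4 -13.3  72.1  -0.4  52.3] F [ 2.4 -0.3 -4.5] w 0.0418
[[ 0.108  0.994 -0.002]
 [ 0.994 -0.108 -0.008]
 [-0.008 -0.001 -1.   ]]
yaw -6.224265248356076 rel KN -104.0 -125.6
rows 5 max 0.5
[0,0.05,0,0.17,-0.01,0.06,0.5,
 0,0.05,-0,0,-0,0,0.5,
 0,0.05,-0.01,0,-0,0,0.5,
 0,0.05,-0.01,0,-0,0,0.5,
 0,0.05,-0.01,0,-0,0,0.5]
```

>>> servo_tool(motion=[0, 0.05, 0, 0.02, 0, 0.02, 0.5, 0, 0.05, 0, 0, 0, 0, 0.5, 0, 0.05, -0.01, 0, 0, 0, 0.5, 0, 0.05, -0.01, 0, 0, 0, 0.5, 0, 0.05, -0.01, 0, 0, 0, 0.5])

```text
time_s: 39.7
position: [0.496, -0.2944, 0.0742]
tool_rot: [[0.451, 0.892, -0.003], [0.892, -0.451, -0.005], [-0.006, -0.0, -1.0]]
force: [-2.6, 0.2, 0.5]
width: 0.0414
```

```bash
python3 kn.py 30 7; python3 pm.py
```

```text
t 39.7 p [ 0.496  -0.2944  0.0742] q [-43.5   4.  -13.7  72.2  -0.3  73.3] F [-2.6  0.2  0.5] w 0.0414
[[ 0.451  0.892 -0.003]
 [ 0.892 -0.451 -0.005]
 [-0.006 -0.    -1.   ]]
yaw -26.83869732572406 rel KN -104.4 -119.1
rows 7 max 0.54
[0,0.05,-0.02,0.17,0,0.04,0.54,
 0,0.05,-0.02,-0,0,-0,0.54,
 0,0.05,-0.03,-0,0,0,0.54,
 0,0.04,-0.03,-0,0,0,0.54,
 0,0.04,-0.03,-0,0,0,0.54,
 0,0.04,-0.04,-0,0,-0,0.54,
 0,0.04,-0.04,-0,0,-0,0.54]
S red n 31 [205.6 277.2] 103.4 80.3 yel n 15 [200.9 281.2] 95.8 63.1 gap 17.2
T red n 27 [189.7 347.5] 104.9 75.3 yel n 10 [191.1 352.4] 99.9 59.7 gap 15.6
```

>>> servo_tool(motion=[0, 0.05, -0.02, 0.02, 0, 0.02, 0.54, 0, 0.05, -0.02, 0, 0, 0, 0.54, 0, 0.05, -0.03, 0, 0, 0, 0.54, 0, 0.04, -0.03, 0, 0, 0, 0.54, 0, 0.04, -0.03, 0, 0, 0, 0.54, 0, 0.04, -0.04, 0, 0, 0, 0.54, 0, 0.04, -0.04, 0, 0, 0, 0.54, 0, 0.03, -0.04, 0, 0, 0, 0.5])

```text
time_s: 40.6
position: [0.4966, -0.2832, 0.0743]
tool_rot: [[0.875, 0.484, -0.002], [0.484, -0.875, -0.002], [-0.003, 0.001, -1.0]]
force: [-0.4, 1.6, 0.1]
width: 0.0415
```

```bash
python3 kn.py 15 4; python3 pm.py
```

```text
t 40.6 p [ 0.4966 -0.2832  0.0743] q [-42.7   3.2 -14.5  72.3  -0.2 108.3] F [-0.4  1.6  0.1] w 0.0415
[[ 0.875  0.484 -0.002]
 [ 0.484 -0.875 -0.002]
 [-0.003  0.001 -1.   ]]
yaw -61.04104576596958 rel KN -105.0 -107.9
rows 4 max 0.47
[0,0.03,-0.04,0.17,0.01,0.02,0.47,
 0,0.02,-0.04,-0,-0,-0,0.47,
 0,0.02,-0.04,-0,-0,-0,0.47,
 0,0.02,-0.04,-0,-0,-0,0.47]
S red n 30 [205.6 277. ] 104.2 80.5 yel n 16 [203.2 280. ] 95.9 74.2 gap 6.3
T red n 22 [189.3 347.5] 106.2 75.5 yel n 7 [190.9 349. ] 99.7 70.5 gap 5.0
```

>>> servo_tool(motion=[0, 0.03, -0.04, 0.02, 0, 0.01, 0.5, 0, 0.02, -0.04, 0, 0, 0, 0.5, 0, 0.02, -0.04, 0, 0, 0, 0.5, 0, 0.02, -0.05, 0, 0, 0, 0.5, 0, 0, 0, 0, 0, 0, 0])

```text
time_s: 41.2
position: [0.497, -0.278, 0.0743]
tool_rot: [[0.972, 0.235, -0.001], [0.235, -0.972, -0.0], [-0.001, 0.0, -1.0]]
force: [-0.5, -0.0, 0.5]
width: 0.0417
```

```bash
python3 kn.py 5 2|head -8; python3 pm.py; python3 snap.py d4 "(180,255,50)" "(170,325,50)"
```

```text
t 41.2 p [ 0.497  -0.278   0.0743] q [-42.4   2.8 -14.9  72.3  -0.  124.1] F [-0.5 -0.   0.5] w 0.0417
[[ 0.972  0.235 -0.001]
 [ 0.235 -0.972 -0.   ]
 [-0.001  0.    -1.   ]]
yaw -76.40620656977252 rel KN -105.1 -102.7
rows 2 max 0.31
[0,0.01,-0.03,0.17,0,0.01,0.31,
 0,0.01,-0.03,-0,-0,-0,0.31]
S red n 29 [205.6 276.6] 105.1 81.1 yel n 13 [204.2 279.7] 95.4 78.8 gap 2.3
T red n 16 [187.7 347.7] 111.5 75.4 yel n 8 [192.7 347.3] 93.1 75.4 gap -0.0
```

View pics/d4.png

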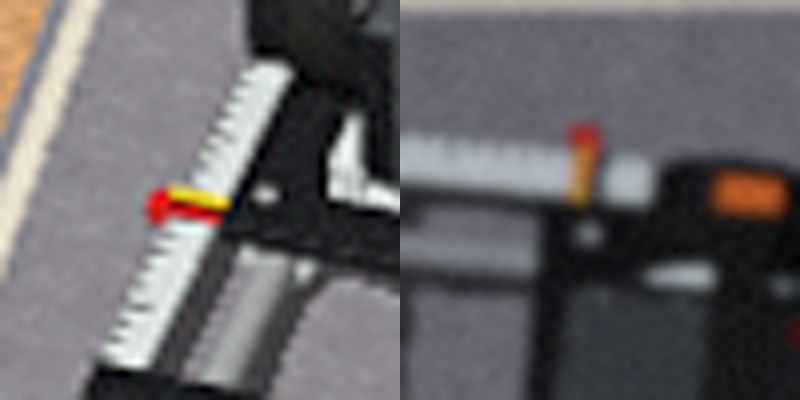

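>>> servo_tool(motion=[60, 0, 0, 0, 0, 0, 0, 80, 0, 0, 0, 0, 0, 0, 80, 0, 0, 0, 0, 0, 0, 80, 0, 0, -0.2, 0, 0, 0, 80, 0, 0, -0.5, 0, 0, 0, 80, 0, 0, -0.7, 0, 0, 0, 80, 0, 0, -0.7, 0, 0, 0, 80, 0, 0, -0.7, 0, 0, 0, 80, 0, 0, -0.7, 0, 0, 0, 80, -0.4, 0, -0.6, 0, 0, 0, 80, -0.7, 0, -0.3, 0, 0, 0, 80, -0.7, 0, 0, 0, 0, 0, 80, -0.5, 0, 0, 0, 0, 0, 80, 0, 0, 0, 0, 0, 0])

```text
time_s: 42.8
position: [0.4392, -0.2942, 0.1993]
tool_rot: [[0.97, 0.241, 0.006], [0.241, -0.97, -0.007], [0.004, 0.009, -1.0]]
force: [-0.1, 0.6, -0.6]
width: 0.08
```

```bash
python3 - <<'E'
from h import *
from snap import snap
from cc import cc
from pm import pm
st()
S,T=snap("e1",(130,255,120),(165,290,120))
pm(S,T);cc(S,CL+.0224*YS,XS,YS)
import cv2
for n,P,w in(("S",S,(150,250,300,400)),("T",T,(210,290,290,380))):
    rr,cq=np.mgrid[w[0]:w[1],w[2]:w[3]];rr=rr.ravel();cq=cq.ravel()
    X=np.array([dep(P,(r,c)) for r,c in zip(rr,cq)]);I=P["img"][rr,cq].astype(int)
    m=(I[:,0]>90)&(I[:,1]<.45*I[:,0])&(X[:,2]>.07)&(X[:,2]<.1)
    v=cv2.fitLine(X[m][:,:2].astype(np.float32),cv2.DIST_HUBER,0,.001,.001).ravel()
    print(n,"lever",m.sum(),"phi",1.5708+np.arctan2(v[:2]@XS[:2]*np.sign(v[:2]@YS[:2]),abs(v[:2]@YS[:2])))
a=cv2.resize(S["img"],(400,300));b=cv2.resize(T["img"],(400,300));cv2.imwrite("pics/e2.png",np.hstack([a,b])[:,:,::-1])
E
```

```text
t 42.8 p [ 0.4392 -0.2942  0.1993] q [-48.   -7.5 -11.9  85.   -0.  118.1] F [-0.1  0.6 -0.6] w 0.08
[[ 0.97   0.241  0.006]
 [ 0.241 -0.97  -0.007]
 [ 0.004  0.009 -1.   ]]
S red n 28 [205.7 276.7] 104.9 81.2 yel n 13 [204.2 279.7] 95.5 78.8 gap 2.4
T red n 18 [187.8 347.7] 111.2 75.3 yel n 6 [193.1 347.3] 91.7 75.4 gap -0.1
orange 39 [ 45.2  -8.4 126.7] [ 58.5  18.5 153.5]
face 288 [[-28.0, 53.0, 31.1], [-2.6, 59.9, 60.6], [28.2, 66.2, 89.0]]
top 176 [[-27.4, 16.6, 97.4], [-2.8, 39.6, 101.2], [21.8, 65.0, 106.4]]
S lever 108 phi 1.5786011511076068
T lever 84 phi 1.549991516704896
```

View pics/e1.png

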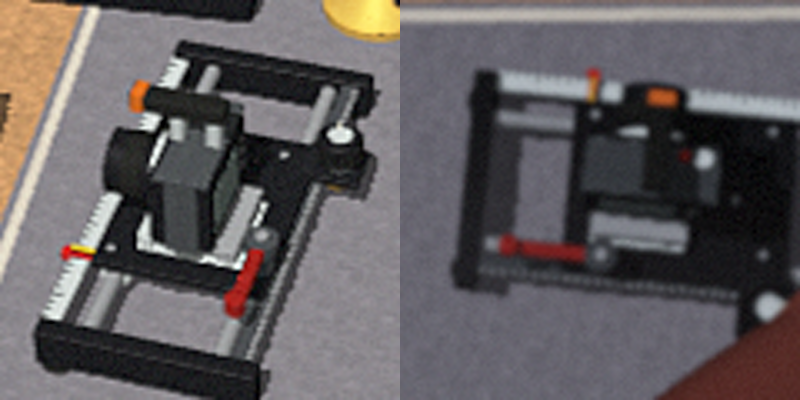

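View pics/e2.png

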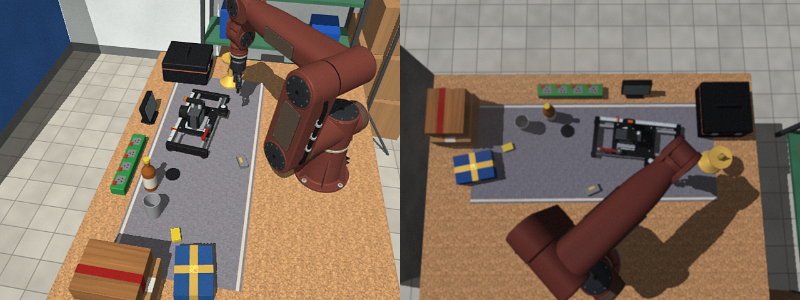

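```bash
python3 -c "
from bench import env
print(env.sign_off())"
```

```text
the job is handed in; nothing more can be done
None
```

The job is handed in at about 43 s of the 72 s allowed. The hand-in reports no verdict, so these results rest on my own last checks.

**What I did:**
- Tipped the camera upright about its foot edge by the handle and let go.
- Took it again by the handle from above and set it in the open clamp with the lens to the +x side, then released it.
- Swung the lever until it met its end stop. The push reached about 40 N along x (about 49 N in all) before I backed off.
- Wound the feed knob about 70° clockwise, which moved the carriage about 22 mm, then released and backed away.

**Last checks:**

| Check | Measured | Limit |
|---|---|---|
| Lever angle | 1.58 rad (side view), 1.55 rad (top view) | above 1.48 |
| Camera across the jaws | about -1 to -3 mm by side-view depth | ±3.5 mm |
| Camera height | top face 101 mm above the bed; about 101 mm also read in the air, 103 expected | ±3 mm |
| Pointer to marker | about 0 mm (top view), 2.4 mm (side view) | ±4 mm |

- **Camera across the jaws:** the low readings come from side-view edges that are soft by about one pixel (2.6 mm). The side view also showed the camera shift toward the fixed jaw as the lever closed.
- **Pointer:** the two views disagree. In the side view the pointer hides part of the marker. The gap measured beforehand, less the 22 mm of travel, leaves 0 to 1 mm.
- **Other things on the table:** they looked untouched in the last pictures, though I did not measure them again. I never brought the fingers to the lens, and the arm was clear at the end.

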